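# Tighten the flap stay and hang up its key

## Task

Use the square-eyed key lying on the desk to turn the clamp screw of the flap's brass stay clockwise until it comes up against its stop, touching the screw only with the key. Then hang the key by its eye on the rack's leaning peg, handle pointing down the slope, lowering it gently until it lies flat on the sloping board before you let go. Leave the bell jar, dish, bone block and microscope foot where they are.

Things in the scene. Friction and masses are not known exactly. Their poses are not given: they have to be found in the camera images.
- key: Plated metal key 182 mm long, 0.15-0.31 kg, flat underside: 54 mm square plate 12 mm thick with a 30 mm square through-hole (the eye), shank 14 x 12 mm, weighted dark wood handle 20 wide, 28 high, 85 long. Origin: eye's centre on the underside. x: handle to eye (handle at x -70 to -155 mm), z up as it lies. Balances near x = -60 mm. May shift in the fingers under load.
- key_grip (a point): Point inside the key's handle, 100 mm from the eye's centre (x = -100 mm) and 18 mm above the underside; a good place to grip across the 20 mm width.
- stay: Folding brass stay of the drop flap, fixed: pine pad 90 x 90 x 30 mm, on it a brass disc 68 mm across, top 38 mm above the desk, and a brass strip 24 mm wide along the stay's +x out to 435 mm, rivets up to 40 mm high. Origin: under the pad's centre, below the screw's axis. z up.
- screw_top (a point): Top centre of the upright captive steel screw, 59 mm above the desk. Square head 25 mm wide, 16 mm high over the brass disc, with a 19 mm wide, 5 mm high lead-in block on top. Site x, y are square to the head's faces and turn with it. The key goes over from above, its x along any of the four face directions, 2.5 mm play a side (0.23 rad of turning play each way), down onto the disc.
- screw (a joint): Turn of the clamp screw in rad: grows as it turns clockwise seen from above, starts between 0.1 and 0.4, comes up hard against its stop at 0.9. It turns with steady friction of about 0.2 N m and stays where it is left.
- rack: Fixed wooden stand about 155 mm long, 110 mm wide and 200 mm high, carrying the sloping board and peg. Origin: under the peg's foot, on the desk. Its x points up-slope (horizontally), z up.
- peg: Sloping board 130 x 75 x 16 mm with a smooth round brass peg square to it, 24 mm thick, 57 mm long, round tip. Origin: foot of the peg's axis on the board's face, 150 mm above the desk. z along the peg, leaning 35 deg from vertical to the rack's -x; x up-slope; y level. Board: x -80 to +50, y -37 to +37 mm; air under the handle beyond. The key hangs with its x along this x.
- peg_tip (a point): The peg's rounded end, on its axis, 57 mm from the board.
- bell_jar: Rounded glass bell jar, 116 mm across, 175 mm high, bystander. Origin under its centre.
- copper_dish: Copper dish with rolled rim, 123 mm across, 29 mm high, bystander. Origin under its centre.
- bone_block: White grooved bone mounting block 70 x 45 x 30 mm, bystander. Origin under its centre.
- microscope_foot: Cast-iron horseshoe microscope foot 130 x 100 x 80 mm, bystander. Origin under its middle.
Things that resemble listed ones, but are neither listed nor needed, are in the scene too. There is more than one size of the key; the job needs the largest. What is shaped like the rack but red is not meant.

How it is judged (in metres and radians):
On the way, in this order (a step that is already met when the one before it is completed fails the run):
1. the clamp screw is turned to its stop with the key's eye over its head (value of joint screw above 0.8 rad and horizontal distance between key and screw_top below 0.008 m and height (world z) of key below 0.054 m), for 0.1 s.
2. the key, still held, is lowered over the peg down to the board (x of key in the frame of peg between -0.012 and 0.012 m and y of key in the frame of peg between -0.012 and 0.012 m and z of key in the frame of peg below 0.008 m and linear speed of key below 0.1 m/s and contact force between the fingers and key above 1 N), for 0.2 s.
At the end, for the whole second after the job is handed in: Screw within 0.1 rad of its stop; key released, at rest, its eye round the peg (within 12 mm of the axis each way), underside within 8 mm of the board at the eye and parallel to it within 0.15 rad, handle down-slope (grip point 70 mm or more below the peg along the board) (x of key in the frame of peg between -0.012 and 0.012 m and y of key in the frame of peg between -0.012 and 0.012 m and z of key in the frame of peg below 0.008 m and x of key_grip in the frame of peg below -0.07 m and angle between the z axis of key and the z axis of peg, either way round below 0.15 rad and linear speed of key below 0.02 m/s and value of joint screw above 0.8 rad and contact force between the fingers and key below 0.1 N); the robot touches nothing.
It fails at once if the screw is pushed by the fingers or the arm instead of the key (contact force between any of the fingers, the arm and screw above 1 N).
It fails at once if the key is rammed against the rack or peg (over 50 N) (contact force between key and rack above 50 N).
It fails at once if a bystander is shifted more than 20 mm (distance of any of bell_jar, copper_dish, bone_block, microscope_foot from where it was at the start of the episode above 0.02 m).
It fails at once if the bell jar is tipped (angle between bell_jar's own z axis and vertical above 0.2 rad).
It also fails if it takes over 58 s, if anything falls off the work surface, if the arm or the gripper's body presses on something with over 40 N, if the wrist force passes 120 N, or if a joint passes its speed limit or range.

## Robot

A 6-joint arm with a two-finger parallel gripper is mounted at the origin on the work surface. World frame = base frame: x ahead of the robot, y to its left, z up, the work surface at z = 0. Lengths are in mm, angles in rad, forces in N, time in s.
With the tool pointing down it reaches from about 350 to 975 mm from the base axis. Payload 7.1 kg.
Tool frame: the origin (TCP) lies midway between the tips of the shut fingers; the grasp point (between the pads) lies 19 mm behind it; z points along the fingers, y is the line along which they close (so a half turn about z gives the same grasp; the last joint's range is limited). The gripper opens to 88 mm and grips with 3 to 60 N. Pads are 20 mm wide; open, the fingers measure 115 mm over their backs; the gripper's body (75 mm by 178 mm) begins 61 mm behind the grasp point.
Start: joints at [1.199, 0.423, 1.63, -0, 1.089, -0.019], TCP at [215.922, 586.5, 222.675] pointing down, gripper open.
Joint ranges: [-3, 3], [-0.9, 2.11], [0.09, 2.58], [-1.31, 4.45], [0.11, 2.69], [-2.54, 2.54]. Speed limits (rad/s): [2.39, 2.39, 3.01, 3.14, 3.14, 3.14].

## Interface

Orientations are given as a rotation vector (axis times angle).
In Python, from workcell import ctrl gives the robot as it stands. The module is installed in compiled form; this text tells all that it offers.
- The arm moves only by the tool apply_moves, never from a script. Its argument "targets" is a list of rows, each a list of 3 entries, a list of its own where there are three numbers: the opening, from -1 (shut) to 1 (fully open), then the shift along the tool's x, y, z normalised to -1 to 1, where 1 is 5 cm, then the turn, a rotation vector about the tool's x, y, z normalised to -1 to 1, where 1 is 90 degrees. In form: [[jaw, [x, y, z], [wx, wy, wz]], ...]. A call has 1 to 8 rows; each row shifts and turns the commanded pose from where the row before left it, along the tool's axes as they then stand; what a row does not reach is not made up. A row lasts 1/8 s, in which the tool goes at most 62.5 mm and 10.7 degrees, less where a joint would pass 70% of its speed; a pose out of reach is approached as far as the arm can. A call with a number of a shift or a turn outside -1 to 1 is refused whole. A call with a gripper value outside its range is refused whole. The fingers move at their own pace and stop on an object; the grip force is fixed at half the most. Time passes only in rows, so rows that do not move let the fingers close. It gives the time, the measured TCP pose, the force, the opening and the grip force at its end, in the units of the state.
- ctrl.get_obs(): the state, without advancing time (a new reading comes with each control period).
- ctrl.get_image(name): name is "scene" or "side" or "wrist"; returns a dict with "pixels" (420x560x3 uint8, blue, green, red), "camera_matrix" (3x3 intrinsics, pixels), "view" (4x4, takes a point from world to camera coordinates); the wrist camera has in their place "hand_eye" (4x4, takes a point from camera to tool coordinates, whose origin is the TCP and whose axes are the flange's). Camera axes: x right, y down, z forward; pixel columns grow to the right and rows downward; lengths in mm; the calibration is good to about 2 mm. A picture is of the moment at which its call begins: read the wrist's pose just before it. There is no depth.
- ctrl.close_job(): hands the job in; it is judged then, once.
Trained networks look in the newest picture that a camera, given by its name, has taken for a name from the list of things; names that differ only in an ending like _2 or _b are one class to them, and where a whole thing is asked for, a point or a joint stands for the part that bears it (a point fixed in the world has none). Each returns a list of dicts, best first, with "score" (0 to 1); they miss things now and then, are a little off and sometimes report something else, mostly with a low value. They report only what shows in the picture. A call takes as long as a camera call. They do not tell look-alikes from the thing itself.
- ctrl.masks_of(label, camera): "region" (420x560 bool, what is visible of it) and "bbox" ([left, top, right, bottom] in pixels, round what is visible of it).
- ctrl.pinpoint(label, camera): "xy" ([column, row] in pixels: a listed point, or the origin of a listed thing).
The state is a dict: "t": time; "qpos": joint angles; "qvel": joint speeds; "joint_torque": joint torques, N m; "ee_pos": TCP position; "orientation": TCP orientation; "ft_force": force on the tool from outside, world axes, zero at the start; "moment": the same for the moment, N m; "width": finger opening in mm; "grasp_force": force on a finger pad.
Only numpy, scipy, OpenCV 4.12 (cv2) and the standard library are available. Lean on these libraries where they do the work, as an engineer would, in place of code of your own. Each camera call takes 0.05 s, during which the arm holds its last target. There are 200 camera calls.

## Working session

There is one attempt and no reset: what is moved stays moved. The work goes in short steps, Python scripts to look and compute and a tool call to move; the robot and the scene stay as the last step left them, time stands still between calls to the robot, and variables do not carry over. Pictures are saved under pics/ and viewed, at most 10 in all, crops included, and the job is handed in when it is done.

Besides the shell and the picture viewer there is one more tool, called as name(argument=value, ...), one argument or row to a line, values as JSON. apply_moves: Moves the arm, as the interface text tells. Scaled input: -1 to 1 covers 5 cm each way for a shift and 90 degrees each way for a turn. Its arguments: {"type":"object","properties":{"targets":{"type":"array"}},"required":["targets"]}

```bash
mkdir -p pics; cat > h.py <<'E'
import numpy as np, cv2
from scipy.spatial.transform import Rotation as R
from workcell import ctrl
def cam(name):
    o=ctrl.get_obs(); im=ctrl.get_image(name)
    K=np.array(im["camera_matrix"])
    if name=="wrist":
        T=np.eye(4);T[:3,:3]=R.from_rotvec(o["orientation"]).as_matrix();T[:3,3]=o["ee_pos"]
        V=np.linalg.inv(T@np.array(im["hand_eye"]))
    else: V=np.array(im["view"])
    return im["pixels"],K,V
def ray(K,V,uv):
    d=V[:3,:3].T@np.linalg.inv(K)@np.array([uv[0],uv[1],1.]); c=-V[:3,:3].T@V[:3,3]
    return c,d/np.linalg.norm(d)
def at_z(K,V,uv,z):
    c,d=ray(K,V,uv); return c+d*(z-c[2])/d[2]
def tri(rs):
    A=sum(np.eye(3)-np.outer(d,d) for c,d in rs); b=sum((np.eye(3)-np.outer(d,d))@c for c,d in rs)
    p=np.linalg.solve(A,b); return p,[float(np.linalg.norm(np.cross(p-c,d))) for c,d in rs]
def proj(K,V,p):
    q=V[:3,:3]@np.array(p)+V[:3,3]; q=K@q; return q[:2]/q[2]
E
python3 - <<'E'
from h import *
np.set_printoptions(precision=1,suppress=True)
print(ctrl.get_obs())
L=["key","key_grip","stay","screw_top","rack","peg","peg_tip","bell_jar","copper_dish","bone_block","microscope_foot"]
for n in ["scene","side","wrist"]:
    p,K,V=cam(n); cv2.imwrite(f"pics/{n}0.png",p)
    print(n,"campos",-V[:3,:3].T@V[:3,3])
    for l in L:
        r=ctrl.pinpoint(l,n)
        print(l,[(round(d["score"],2),np.round(d["xy"]).tolist(),at_z(K,V,d["xy"],{"key_grip":18,"screw_top":59,"peg":150,"peg_tip":197}.get(l,0))[:2].round().tolist()) for d in r])
E
```

```text
{'t': 0.0, 'qpos': array([ 1.2,  0.4,  1.6,  0. ,  1.1, -0. ]), 'qvel': array([-0.,  0., -0.,  0., -0., -0.]), 'joint_torque': array([ -0. , -54.5, -27.4,   0.1,   0. ,  -0. ]), 'ee_pos': array([215.7, 586. , 221.9]), 'orientation': array([-0.6, -3.1,  0. ]), 'ft_force': array([-0.1,  0.8,  0.2]), 'moment': array([ 0.,  0., -0.]), 'grasp_force': 0.0, 'width': 88.13911713820877}
scene campos [1353.6   68.3 1446. ]
key [(0.79, [278.0, 245.0], [557.0, -35.0]), (0.6, [319.0, 221.0], [457.0, 91.0]), (0.57, [256.0, 206.0], [416.0, -120.0])]
key_grip [(0.82, [291.0, 216.0], [454.0, -0.0]), (0.78, [244.0, 219.0], [481.0, -150.0]), (0.71, [335.0, 217.0], [447.0, 141.0])]
stay [(0.58, [377.0, 267.0], [606.0, 277.0])]
screw_top [(0.58, [382.0, 259.0], [610.0, 283.0])]
rack [(0.76, [208.0, 251.0], [599.0, -253.0]), (0.58, [156.0, 232.0], [543.0, -431.0])]
peg [(0.75, [200.0, 226.0], [597.0, -257.0]), (0.69, [142.0, 203.0], [532.0, -444.0])]
peg_tip [(0.73, [138.0, 189.0], [514.0, -450.0]), (0.7, [198.0, 206.0], [557.0, -263.0])]
bell_jar [(0.68, [260.0, 303.0], [758.0, -66.0])]
copper_dish [(0.6
[... 506 characters left out ...]
5.0, 278.0])]
screw_top [(0.6, [277.0, 161.0], [610.0, 287.0])]
rack [(0.83, [353.0, 296.0], [595.0, -256.0]), (0.55, [374.0, 365.0], [540.0, -448.0])]
peg [(0.92, [382.0, 321.0], [544.0, -441.0]), (0.81, [358.0, 250.0], [598.0, -243.0])]
peg_tip [(0.83, [368.0, 313.0], [504.0, -441.0]), (0.79, [350.0, 244.0], [566.0, -257.0])]
bell_jar []
copper_dish [(0.97, [172.0, 174.0], [294.0, 431.0])]
bone_block [(0.77, [332.0, 212.0], [692.0, 54.0])]
microscope_foot [(0.59, [278.0, 394.0], [315.0, -428.0])]
wrist campos [140.  613.8 385.8]
key []
key_grip []
stay []
screw_top []
rack []
peg []
peg_tip []
bell_jar []
copper_dish [(0.83, [196.0, 262.0], [288.0, 433.0])]
bone_block []
microscope_foot []
```

View pics/scene0.png

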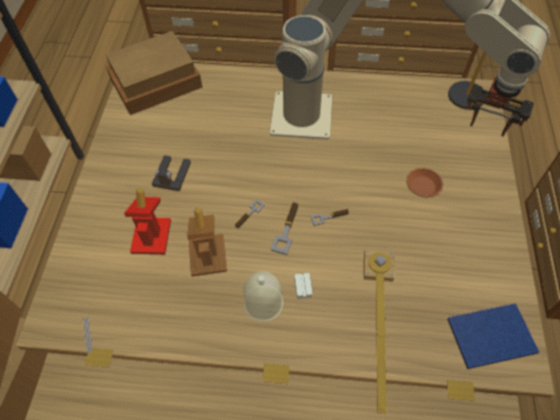

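View pics/side0.png

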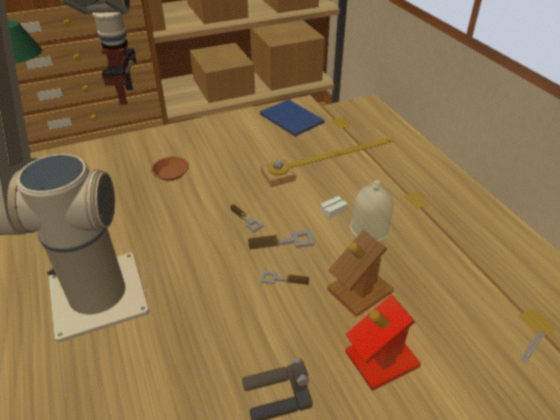

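The largest key is the middle one: handle at about (291,212) and eye at about (283,243) in the scene view. The stay's screw is at (381,261), the brown rack is at (207,250) with its peg at (199,215), and the red rack beside it is the decoy. I'll triangulate these and plan a first move that gives the wrist camera a view of the screw.

```bash
cat >> h.py <<'E'
def rows(dp=(0,0,0),rv=(0,0,0),n=None,jaw=1,pose=None):
    """straight world shift dp (mm) and world rotation rv (rad), split in n equal rows in tool axes"""
    o=ctrl.get_obs() if pose is None else pose
    Rm=R.from_rotvec(o["orientation"])
    dp=np.array(dp,float);rv=np.array(rv,float); tw=Rm.inv().apply(rv)
    if n is None: n=max(1,int(np.ceil(max(np.linalg.norm(dp)/48,np.linalg.norm(rv)/0.18))))
    out=[]
    for i in range(n):
        Ri=Rm*R.from_rotvec(tw*i/n)
        out.append([jaw,(Ri.inv().apply(dp)/n/50).round(3).tolist(),(tw/n/(np.pi/2)).round(4).tolist()])
    return out
E
python3 - <<'E'
from h import *
np.set_printoptions(precision=3,suppress=True)
o=ctrl.get_obs();print(o["orientation"],o["ee_pos"],R.from_rotvec(o["orientation"]).as_matrix())
_,K1,V1=cam("scene");_,K2,V2=cam("side");im=ctrl.get_image("wrist");print(np.array(im["hand_eye"]),im["camera_matrix"])
g={}
for l,ref in dict(key=(560,-25),key_grip=(459,-1),stay=(610,278),screw_top=(610,285),rack=(597,-255),peg=(597,-250),peg_tip=(560,-260),bone_block=(695,55),bell_jar=(750,-66)).items():
    z={"key_grip":18,"screw_top":59,"peg":150,"peg_tip":197}.get(l,0); rs=[]
    for n,K,V in(("scene",K1,V1),("side",K2,V2)):
        c=[d["xy"] for d in ctrl.pinpoint(l,n)]
        c=[u for u in c if np.linalg.norm(at_z(K,V,u,z)[:2]-ref)<60]
        if c: rs.append(ray(K,V,min(c,key=lambda u:np.linalg.norm(at_z(K,V,u,z)[:2]-ref))))
    if len(rs)==2: print(l,*tri(rs))
for r in rows((520-216,290-586,280-222)): print(r)
E
```

```text
[-0.551 -3.093 -0.   ] [215.937 586.527 222.698] [[-0.938  0.346  0.   ]
 [ 0.346  0.938  0.   ]
 [ 0.     0.    -1.   ]]
[[   0.001   -0.956   -0.294   80.664]
 [   1.       0.001    0.001   -0.591]
 [  -0.001   -0.294    0.956 -163.112]
 [   0.       0.       0.       1.   ]] [[297.102   0.    278.216]
 [  0.    297.102 206.831]
 [  0.      0.      1.   ]]
key [559.111 -28.499   2.826] [6.299158519457638, 6.299158519457619]
key_grip [464.437  -0.404  25.165] [3.1261802349215735, 3.126180234921616]
stay [609.884 279.366  -0.027] [1.1249377712778612, 1.1249377712776438]
screw_top [608.293 278.829  60.966] [1.3912907422902139, 1.3912907422901062]
peg [ 588.124 -253.666  163.088] [1.868658537895952, 1.8686585378960134]
peg_tip [ 565.291 -259.774  196.75 ] [1.6421802710977633, 1.6421802710978122]
bone_block [700.875  52.668   4.178] [1.6135298231428137, 1.6135298231425235]
bell_jar [754.134 -58.592   0.008] [0.7714743109198688, 0.7714743109199421]
[1, [-0.861, -0.384, -0.129], [0.0, 0.0, 0.0]]
[1, [-0.861, -0.384, -0.129], [0.0, 0.0, 0.0]]
[1, [-0.861, -0.384, -0.129], [0.0, 0.0, 0.0]]
[1, [-0.861, -0.384, -0.129], [0.0, 0.0, 0.0]]
[1, [-0.861, -0.384, -0.129], [0.0, 0.0, 0.0]]
[1, [-0.861, -0.384, -0.129], [0.0, 0.0, 0.0]]
[1, [-0.861, -0.384, -0.129], [0.0, 0.0, 0.0]]
[1, [-0.861, -0.384, -0.129], [0.0, 0.0, 0.0]]
[1, [-0.861, -0.384, -0.129], [0.0, 0.0, 0.0]]
```

apply_moves(
  targets=[
    [1, [-0.93, -0.305, 0.144], [0, 0, 0]],
    [1, [-0.93, -0.305, 0.144], [0, 0, 0]],
    [1, [-0.93, -0.305, 0.144], [0, 0, 0]],
    [1, [-0.93, -0.305, 0.144], [0, 0, 0]],
    [1, [-0.93, -0.305, 0.144], [0, 0, 0]],
    [1, [-0.93, -0.305, 0.144], [0, 0, 0]],
    [1, [-0.93, -0.305, 0.144], [0, 0, 0]],
    [1, [-0.93, -0.305, 0.144], [0, 0, 0]],
  ],
)

```text
t: 3.85
ee_pos: [524.2, 342.4, 165.0]
orientation: [0.551, 3.093, 0.0]
ft_force: [0.6, -0.1, -0.1]
width: 87.6
grasp_force: 0.0
```

apply_moves(
  targets=[
    [1, [-0.93, -0.305, 0.144], [0, 0, 0]],
    [1, [-0.93, -0.305, 0.144], [0, 0, 0]],
    [1, [0, 0, 0], [0, 0, 0]],
    [1, [0, 0, 0], [0, 0, 0]],
  ],
)

```text
t: 4.35
ee_pos: [599.1, 282.8, 150.5]
orientation: [-0.552, -3.092, 0.0]
ft_force: [0.3, 0.4, 0.7]
width: 87.9
grasp_force: 0.0
```

```bash
python3 - <<'E'
from h import *
np.set_printoptions(precision=3,suppress=True)
p,K,V=cam("wrist");o=ctrl.get_obs();print(o["t"],o["ee_pos"],o["orientation"],o["qpos"],abs(o["qvel"]).max())
for l,z in(("screw_top",59),("stay",0)): print(l,[(d["score"],at_z(K,V,d["xy"],z)) for d in ctrl.pinpoint(l,"wrist")])
# rectified top view at z=54 (head top), 0.2 mm/px, axes: cols = -y, rows = -x
c=np.array([609,280]);S=6;N=600
h=50/1
pts=[(c[0]+h*a,c[1]+h*b,54) for a,b in((1,1),(1,-1),(-1,-1),(-1,1))]
src=np.float32([proj(K,V,q) for q in pts]);dst=np.float32([[0,0],[N,0],[N,N],[0,N]])
cv2.imwrite("pics/screw.png",cv2.warpPerspective(p,cv2.getPerspectiveTransform(src,dst),(N,N),flags=cv2.INTER_CUBIC))
cv2.imwrite("pics/w1.png",p)
E
```

```text
4.4 [598.808 283.255 150.657] [-0.551 -3.092  0.   ] [ 0.424  0.559  1.589  0.     0.994 -0.795] 0.011997309357931946
screw_top [(0.73, array([609.064, 281.808,  59.   ]))]
stay [(0.93, array([609.256, 279.824,   0.   ]))]
```

View pics/screw.png

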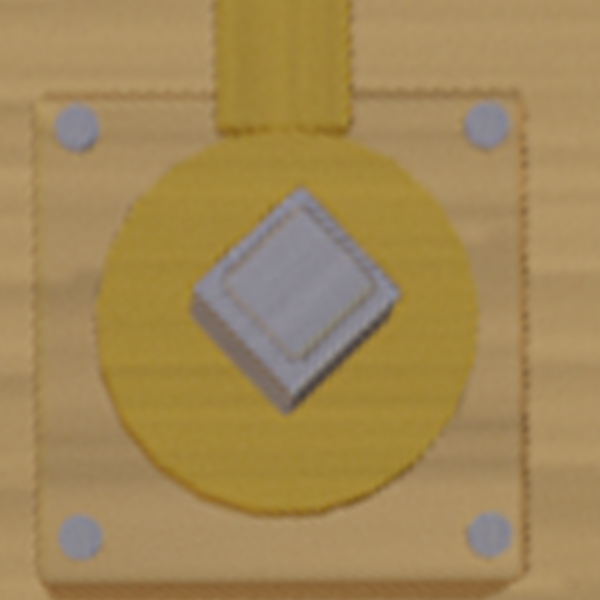

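The screw head's centre is at (295,292) in the rectified view, which puts it near (610,281) in the world, and its faces lie at about 43°. I'll look at the key next.

apply_moves(
  targets=[
    [1, [-0.03, -0.89, 0.115], [0, 0, 0]],
    [1, [-0.03, -0.89, 0.115], [0, 0, 0]],
    [1, [-0.03, -0.89, 0.115], [0, 0, 0]],
    [1, [-0.03, -0.89, 0.115], [0, 0, 0]],
    [1, [-0.03, -0.89, 0.115], [0, 0, 0]],
    [1, [-0.03, -0.89, 0.115], [0, 0, 0]],
    [1, [-0.03, -0.89, 0.115], [0, 0, 0]],
    [1, [0, 0, 0], [0, 0, 0]],
  ],
)

```text
t: 5.5
ee_pos: [500.4, -14.3, 110.4]
orientation: [-0.554, -3.091, 0.0]
ft_force: [0.4, -0.1, 0.0]
width: 88.0
grasp_force: 0.0
```

```bash
python3 - <<'E'
from h import *
np.set_printoptions(precision=3,suppress=True)
p,K,V=cam("wrist");o=ctrl.get_obs();print(o["t"],o["ee_pos"],o["orientation"],abs(o["qvel"]).max())
for l,z in(("key",0),("key_grip",18)): print(l,[(d["score"],at_z(K,V,d["xy"],z)) for d in ctrl.pinpoint(l,"wrist")])
c=np.array([510,-12]);N=600;h=100
pts=[(c[0]+h*a,c[1]+h*b,12) for a,b in((1,1),(1,-1),(-1,-1),(-1,1))]
src=np.float32([proj(K,V,q) for q in pts]);dst=np.float32([[0,0],[N,0],[N,N],[0,N]])
cv2.imwrite("pics/key.png",cv2.warpPerspective(p,cv2.getPerspectiveTransform(src,dst),(N,N),flags=cv2.INTER_CUBIC))
np.savez("wk1.npz",p=p,K=K,V=V)
E
```

```text
5.55 [501.453 -13.269 110.738] [0.553 3.092 0.   ] 0.03276063935014587
key [(0.92, array([456.938,  84.892,   0.   ])), (0.76, array([557.843, -21.83 ,   0.   ])), (0.72, array([ 417.888, -115.919,    0.   ]))]
key_grip [(0.96, array([429.98 , 145.295,  18.   ])), (0.95, array([463.137,  -2.902,  18.   ])), (0.7, array([ 473.765, -151.253,   18.   ]))]
```

View pics/key.png

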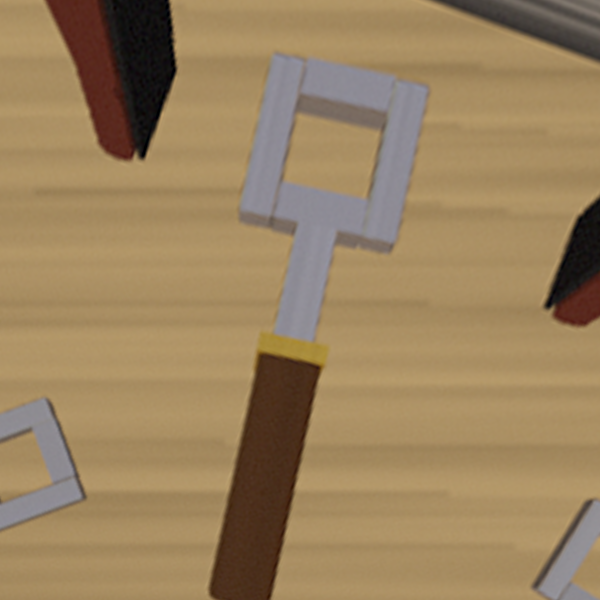

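The big key's eye is centred at (333,149) in the rectified view, with the handle running to (240,600). That puts the eye at (560,-23) with yaw about -0.21, which agrees with the network's grip point. I'll descend to the handle.

apply_moves(
  targets=[
    [1, [0, 0, 0.5], [0, 0, -0.092]],
    [1, [0.304, 0.028, 0.6], [0, 0, 0]],
    [1, [0.304, 0.028, 0.6], [0, 0, 0]],
    [1, [0, 0, 0.434], [0, 0, 0]],
    [1, [0, 0, 0], [0, 0, 0]],
    [1, [0, 0, 0], [0, 0, 0]],
  ],
)

```text
t: 6.4
ee_pos: [473.6, -3.5, 4.4]
orientation: [0.324, 3.124, 0.0]
ft_force: [-0.0, -0.2, -0.1]
width: 87.8
grasp_force: 0.0
```

apply_moves(
  targets=[
    [-1, [0, 0, 0], [0, 0, 0]],
    [-1, [0, 0, 0], [0, 0, 0]],
    [-1, [0, 0, 0], [0, 0, 0]],
    [-1, [0, 0, 0], [0, 0, 0]],
    [-1, [0, 0, 0], [0, 0, 0]],
    [-1, [0, 0, 0], [0, 0, 0]],
  ],
)

```text
t: 7.15
ee_pos: [472.6, -4.2, 3.7]
orientation: [-0.327, -3.125, -0.0]
ft_force: [-0.8, 0.1, 0.1]
width: 31.4
grasp_force: 0.0
```

apply_moves(
  targets=[
    [-1, [0, 0, 0], [0, 0, 0]],
    [-1, [0, 0, 0], [0, 0, 0]],
    [-1, [0, 0, 0], [0, 0, 0]],
  ],
)

```text
t: 7.52
ee_pos: [472.6, -4.2, 3.7]
orientation: [-0.327, -3.125, 0.0]
ft_force: [-0.8, -1.1, 0.0]
width: 19.7
grasp_force: 30.0
```

apply_moves(
  targets=[
    [-1, [0, 0, -0.6], [0, 0, 0]],
    [-1, [0, 0, -0.9], [0, 0, 0]],
    [-1, [0, 0, -0.6], [0, 0, 0]],
    [-1, [0, 0, 0], [0, 0, 0]],
  ],
)

```text
t: 8.02
ee_pos: [474.0, -4.2, 110.4]
orientation: [0.326, 3.12, 0.0]
ft_force: [0.6, 0.3, -3.0]
width: 19.8
grasp_force: 30.0
```

```bash
python3 - <<'E'
from h import *
np.set_printoptions(precision=3,suppress=True)
o=ctrl.get_obs();print(o["t"],o["ee_pos"],o["ft_force"],o["moment"],o["qpos"])
p,K,V=cam("wrist"); cv2.imwrite("pics/held.png",p); np.savez("held.npz",p=p,K=K,V=V)
print([(d["score"],d["xy"]) for d in ctrl.pinpoint("key","wrist")])
e=o["ee_pos"]+np.array([89.7*np.cos(.21),-89.7*np.sin(.21),-4]); print("expected eye px",proj(K,V,e))
for r in rows((544.7-o["ee_pos"][0],219.7-o["ee_pos"][1],0),(0,0,.96),7,-1): print(r)
E
```

```text
8.025 [473.965  -4.226 110.436] [ 0.644  0.335 -3.029] [0.036 0.005 0.022] [-0.034  0.382  2.037  0.     0.719 -1.397]
[(0.91, [147.6, 168.6]), (0.8, [368.0, 164.8]), (0.58, [277.3, 368.1])]
expected eye px [278.394 367.503]
[-1, [-0.065, 0.668, -0.0], [0.0, -0.0, -0.0873]]
[-1, [-0.156, 0.653, -0.0], [0.0, -0.0, -0.0873]]
[-1, [-0.244, 0.625, -0.0], [0.0, -0.0, -0.0873]]
[-1, [-0.327, 0.586, -0.0], [0.0, -0.0, -0.0873]]
[-1, [-0.404, 0.536, -0.0], [0.0, -0.0, -0.0873]]
[-1, [-0.473, 0.475, -0.0], [0.0, -0.0, -0.0873]]
[-1, [-0.534, 0.406, -0.0], [0.0, -0.0, -0.0873]]
```

View pics/held.png

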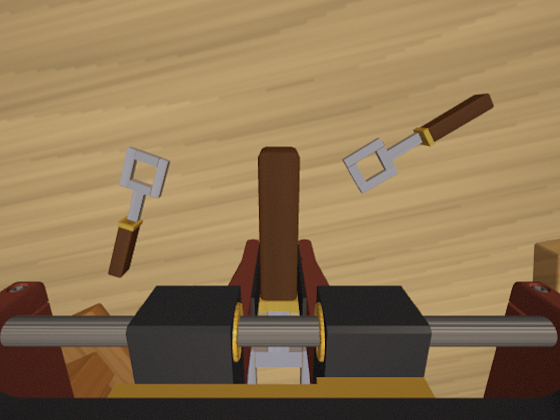

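The key is held straight. Its eye shows at (277,368), within 1 px of the prediction. I'll carry it over the screw.

apply_moves(
  targets=[
    [-1, [-0.065, 0.668, 0], [0, 0, -0.0873]],
    [-1, [-0.156, 0.653, 0], [0, 0, -0.0873]],
    [-1, [-0.244, 0.625, 0], [0, 0, -0.0873]],
    [-1, [-0.327, 0.586, 0], [0, 0, -0.0873]],
    [-1, [-0.404, 0.536, 0], [0, 0, -0.0873]],
    [-1, [-0.473, 0.475, 0], [0, 0, -0.0873]],
    [-1, [-0.534, 0.406, 0], [0, 0, -0.0873]],
    [-1, [0, 0, 0], [0, 0, 0]],
  ],
)

```text
t: 9.12
ee_pos: [542.9, 221.3, 106.5]
orientation: [1.156, -2.919, -0.0]
ft_force: [-1.0, -1.1, -3.2]
width: 20.1
grasp_force: 30.0
```

```bash
python3 - <<'E'
from h import *
np.set_printoptions(precision=2,suppress=True)
o=ctrl.get_obs();x=R.from_rotvec(o["orientation"]).as_matrix()[:,0]
print(o["t"],o["ee_pos"],"key yaw",np.arctan2(-x[1],-x[0]),o["qpos"],abs(o["qvel"]).max())
eye=o["ee_pos"]-89.7*x+[0,0,-4];print("eye",eye)
for n in("scene","side"):
    p,K,V=cam(n)
    for l,pt in(("key",eye),("screw_top",(610.3,280.8,59)),("key_grip",eye+100*x+[0,0,18])):
        print(n,l,[(round(d["score"],2),np.array(d["xy"])) for d in ctrl.pinpoint(l,n)],"pred",proj(K,V,pt))
    u=proj(K,V,eye).astype(int); c=p[u[1]-45:u[1]+45,u[0]-60:u[0]+60]; cv2.imwrite(f"pics/{n}c.png",cv2.resize(c,None,fx=6,fy=6,interpolation=cv2.INTER_CUBIC))
a=cv2.imread("pics/scenec.png");b=cv2.imread("pics/sidec.png")
cv2.imwrite("pics/both.png",cv2.resize(np.vstack([a,b]),(400,600)))
E
```

```text
9.125 [542.9  221.29 106.54] key yaw 0.7544555935881099 [ 0.37  0.52  1.79  0.    0.83 -1.96] 0.04514741520541728
eye [608.26 282.73 102.36]
scene key [(0.93, array([382. , 253.2])), (0.8, array([256.1, 205.5])), (0.77, array([316.4, 221. ])), (0.58, array([361.5, 223.8]))] pred [383.67 251.65]
scene screw_top [(0.39, array([380.4, 259. ]))] pred [380.79 259.11]
scene key_grip [(0.92, array([362. , 223.9])), (0.68, array([333.4, 212.8])), (0.65, array([242.8, 218.1]))] pred [361.1  225.37]
side key [(0.93, array([270. , 276.5])), (0.66, array([254.1, 230.5])), (0.54, array([278.5, 149.8]))] pred [276.58 150.27]
side screw_top [(0.66, array([276. , 161.9])), (0.58, array([359.3, 248.1])), (0.53, array([331.1, 210.5]))] pred [277.51 161.66]
side key_grip [(0.82, array([237.1, 212.9])), (0.8, array([295.2, 279. ])), (0.72, array([264.4, 161.7])), (0.63, array([276.7, 395.4]))] pred [262.84 162.46]
```

View pics/both.png

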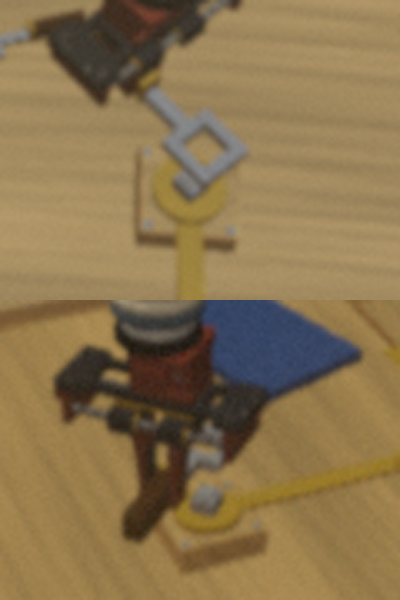

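The scene view shows the eye right above the screw; the apparent offset comes from the height difference. I'll lower it in stages and watch the force.

apply_moves(
  targets=[
    [-1, [-0.013, -0.012, 0.4], [0, 0, 0]],
    [-1, [0, 0, 0.4], [0, 0, 0]],
    [-1, [0, 0, 0.16], [0, 0, 0]],
    [-1, [0, 0, 0.08], [0, 0, 0]],
    [-1, [0, 0, 0], [0, 0, 0]],
  ],
)

```text
t: 10.15
ee_pos: [544.2, 219.8, 56.4]
orientation: [1.153, -2.922, -0.0]
ft_force: [0.8, 0.3, -2.0]
width: 19.9
grasp_force: 30.0
```

apply_moves(
  targets=[
    [-1, [0, 0, 0.08], [0, 0, 0]],
    [-1, [0, 0, 0.06], [0, 0, 0]],
    [-1, [0, 0, 0], [0, 0, 0]],
  ],
)

```text
t: 10.52
ee_pos: [544.1, 219.7, 49.6]
orientation: [1.153, -2.922, 0.0]
ft_force: [0.7, 0.1, -2.3]
width: 19.6
grasp_force: 30.0
```

apply_moves(
  targets=[
    [-1, [0, 0, 0.05], [0, 0, 0]],
    [-1, [0, 0, 0.04], [0, 0, 0]],
    [-1, [0, 0, 0], [0, 0, 0]],
  ],
)

```text
t: 10.9
ee_pos: [544.1, 219.7, 45.0]
orientation: [1.153, -2.922, -0.0]
ft_force: [0.7, 0.6, -1.5]
width: 20.0
grasp_force: 30.0
```

```bash
python3 - <<'E'
from h import *
o=ctrl.get_obs();print(o["t"],o["ee_pos"],o["ft_force"],o["moment"])
# arc clockwise about (609.6,280.8)
c=np.array([609.6,280.8]);p=np.array([543.9,219.7]);d=p-c; n=9; th=-0.1
pos=p.copy();yaw=.752
for i in range(n):
    cs,s=np.cos(th),np.sin(th);nd=np.array([[cs,-s],[s,cs]])@d; dp=nd-d
    kx=np.array([np.cos(yaw),np.sin(yaw)]);X=-kx;Y=np.array([-kx[1],kx[0]])
    print([-1,[round(dp@X/50,3),round(dp@Y/50,3),0],[0,0,round(-th/(np.pi/2),4)]]); d=nd;yaw+=th
E
```

```text
10.9 [544.1000313  219.69999881  45.02701004] [ 0.66227547  0.56365674 -1.51645794] [0.02090329 0.1052554  0.03134371]
[-1, [np.float64(-0.009), np.float64(0.179), 0], [0, 0, 0.0637]]
[-1, [np.float64(-0.009), np.float64(0.179), 0], [0, 0, 0.0637]]
[-1, [np.float64(-0.009), np.float64(0.179), 0], [0, 0, 0.0637]]
[-1, [np.float64(-0.009), np.float64(0.179), 0], [0, 0, 0.0637]]
[-1, [np.float64(-0.009), np.float64(0.179), 0], [0, 0, 0.0637]]
[-1, [np.float64(-0.009), np.float64(0.179), 0], [0, 0, 0.0637]]
[-1, [np.float64(-0.009), np.float64(0.179), 0], [0, 0, 0.0637]]
[-1, [np.float64(-0.009), np.float64(0.179), 0], [0, 0, 0.0637]]
[-1, [np.float64(-0.009), np.float64(0.179), 0], [0, 0, 0.0637]]
```

apply_moves(
  targets=[
    [-1, [-0.009, 0.179, 0], [0, 0, 0.064]],
    [-1, [-0.009, 0.179, 0], [0, 0, 0.064]],
    [-1, [-0.009, 0.179, 0], [0, 0, 0.064]],
    [-1, [-0.009, 0.179, 0], [0, 0, 0.064]],
    [-1, [0, 0, 0], [0, 0, 0]],
  ],
)

```text
t: 11.52
ee_pos: [526.0, 250.3, 45.4]
orientation: [-0.548, 3.093, -0.0]
ft_force: [1.5, -2.0, -1.9]
width: 20.2
grasp_force: 30.0
```

```bash
python3 -c "
from h import *
o=ctrl.get_obs();print(o['ee_pos'],o['ft_force'],o['moment'])"
```

```text
[525.95617837 250.32224508  45.35852948] [ 1.50888174 -1.96649182 -1.94443575] [-0.28912169 -0.27696062 -0.16467604]
```

apply_moves(
  targets=[
    [-1, [-0.009, 0.179, 0], [0, 0, 0.064]],
    [-1, [-0.009, 0.179, 0], [0, 0, 0.064]],
    [-1, [0, 0, 0], [0, 0, 0]],
  ],
)

```text
t: 11.9
ee_pos: [521.6, 267.5, 45.3]
orientation: [-0.238, 3.132, 0.0]
ft_force: [2.0, -1.7, -3.2]
width: 19.8
grasp_force: 30.0
```

apply_moves(
  targets=[
    [-1, [-0.009, 0.179, 0], [0, 0, 0.064]],
    [-1, [0, 0, 0], [0, 0, 0]],
  ],
)

```text
t: 12.15
ee_pos: [520.8, 276.3, 45.3]
orientation: [-0.081, 3.14, 0.0]
ft_force: [1.9, -0.5, -2.2]
width: 20.1
grasp_force: 30.0
```

apply_moves(
  targets=[
    [-1, [-0.009, 0.179, 0], [0, 0, 0.064]],
    [-1, [0, 0, 0], [0, 0, 0]],
  ],
)

```text
t: 12.4
ee_pos: [520.7, 285.2, 45.3]
orientation: [0.076, 3.14, 0.0]
ft_force: [2.6, 0.6, -2.1]
width: 19.9
grasp_force: 30.0
```

apply_moves(
  targets=[
    [-1, [-0.005, 0.09, 0], [0, 0, 0.032]],
    [-1, [0, 0, 0], [0, 0, 0]],
  ],
)

```text
t: 12.65
ee_pos: [521.1, 289.6, 45.3]
orientation: [0.155, 3.137, 0.0]
ft_force: [2.1, 0.3, -2.9]
width: 19.9
grasp_force: 30.0
```

```bash
python3 - <<'E'
from h import *
o=ctrl.get_obs();print(o['ee_pos'],o['ft_force'],o['moment'])
p,K,V=cam("scene");u=proj(K,V,(600,280,40)).astype(int)
a=cv2.resize(p[u[1]-40:u[1]+30,u[0]-50:u[0]+50],None,fx=8,fy=8,interpolation=cv2.INTER_CUBIC)
cv2.imwrite("pics/turn.png",a)
E
```

```text
[521.09998946 289.5625411   45.31211993] [ 2.14773514  0.31543678 -2.92363262] [ 0.15434623 -0.3238059   0.17020353]
```

View pics/turn.png

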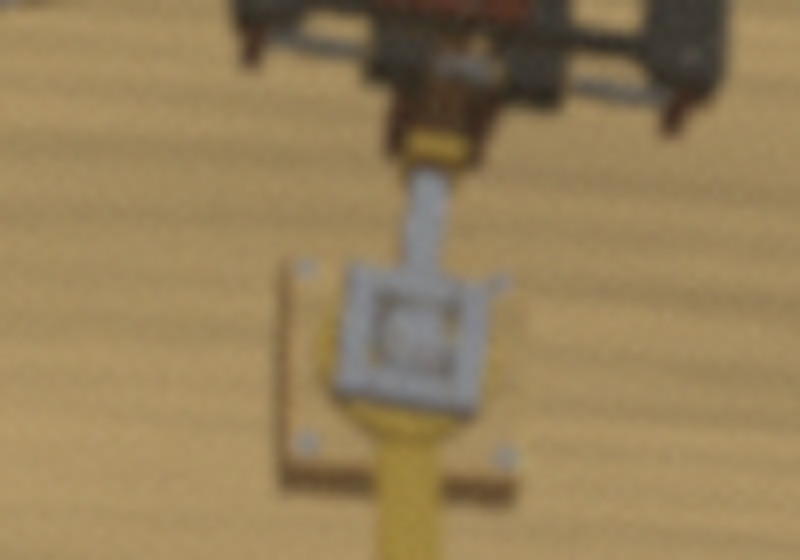

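apply_moves(
  targets=[
    [-1, [-0.005, 0.09, 0], [0, 0, 0.032]],
    [-1, [0, 0, 0], [0, 0, 0]],
  ],
)

```text
t: 12.95
ee_pos: [521.6, 294.1, 45.3]
orientation: [0.236, 3.133, 0.0]
ft_force: [2.2, 0.6, -1.8]
width: 19.9
grasp_force: 30.0
```

apply_moves(
  targets=[
    [-1, [-0.005, 0.09, 0], [0, 0, 0.032]],
    [-1, [0, 0, 0], [0, 0, 0]],
  ],
)

```text
t: 13.2
ee_pos: [522.5, 298.6, 45.3]
orientation: [0.315, 3.126, 0.0]
ft_force: [1.7, 0.8, -0.1]
width: 19.5
grasp_force: 30.0
```

apply_moves(
  targets=[
    [-1, [-0.005, 0.09, 0], [0, 0, 0.032]],
    [-1, [0, 0, 0], [0, 0, 0]],
  ],
)

```text
t: 13.45
ee_pos: [523.5, 302.9, 45.2]
orientation: [-0.393, -3.117, 0.0]
ft_force: [0.6, 2.0, -0.6]
width: 20.1
grasp_force: 30.0
```

```bash
python3 - <<'E'
from h import *
o=ctrl.get_obs();print(o['ee_pos'],o['ft_force'],o['moment'])
E
```

```text
[523.46121401 302.90687226  45.24459135] [ 0.57934269  1.97251215 -0.56511176] [ 0.29651307 -0.1712954   0.30508849]
```

apply_moves(
  targets=[
    [-1, [-0.005, 0.09, 0], [0, 0, 0.032]],
    [-1, [0, 0, 0], [0, 0, 0]],
  ],
)

```text
t: 13.7
ee_pos: [524.6, 306.9, 45.1]
orientation: [-0.471, -3.106, 0.001]
ft_force: [-1.0, 1.3, -0.3]
width: 19.4
grasp_force: 30.1
```

```bash
python3 - <<'E'
from h import *
o=ctrl.get_obs();print(o['ee_pos'],o['ft_force'],o['moment'])
p,K,V=cam("scene");u=proj(K,V,(600,280,40)).astype(int)
a=cv2.resize(p[u[1]-26:u[1]+24,u[0]-30:u[0]+35],None,fx=12,fy=12,interpolation=cv2.INTER_CUBIC)
cv2.imwrite("pics/turn2.png",a[:600,:800])
E
```

```text
[524.5955393  306.91038316  45.12640052] [-1.00187104  1.2961551  -0.34255759] [ 0.02047063 -0.05582847  0.48629151]
```

View pics/turn2.png

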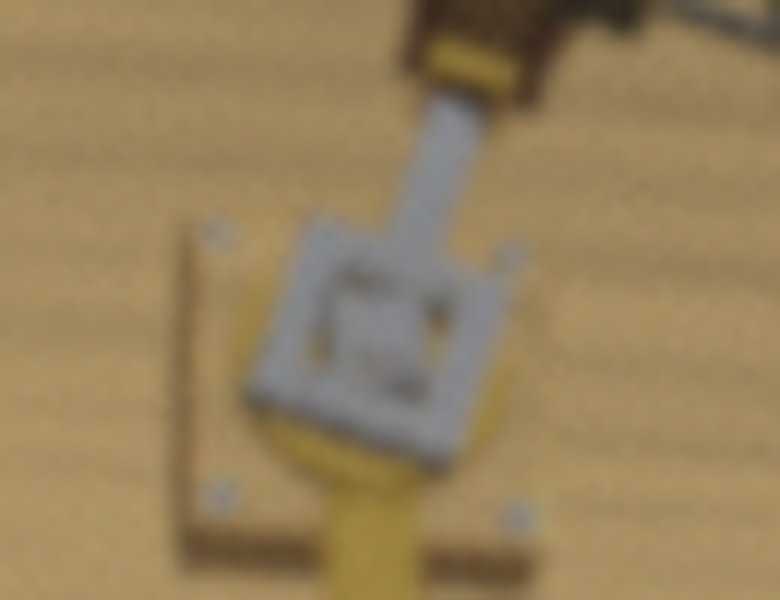

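apply_moves(
  targets=[
    [-1, [-0.005, 0.09, 0], [0, 0, 0.032]],
    [-1, [0, 0, 0], [0, 0, 0]],
  ],
)

```text
t: 14.0
ee_pos: [525.9, 310.7, 45.0]
orientation: [-0.549, -3.092, 0.003]
ft_force: [-1.3, -3.3, 0.9]
width: 19.9
grasp_force: 30.2
```

```bash
python3 - <<'E'
from h import *
o=ctrl.get_obs();print(o['ee_pos'],o['ft_force'],o['moment'],o['qpos'])
E
```

```text
[525.88355723 310.69621352  44.9770195 ] [-1.2861706  -3.25320691  0.89161106] [-0.51592441  0.13786365  0.71023339] [ 5.14431888e-01  6.44077849e-01  1.74912990e+00 -8.16467239e-04
  7.50280830e-01 -7.04187312e-01]
```

The reaction torque about the screw rose from 0.12 to 0.40 to 1.0 N m over the last steps, so the screw is against its stop. I'll back off inside the play and lift.

apply_moves(
  targets=[
    [-1, [0.009, -0.179, 0], [0, 0, -0.064]],
    [-1, [0.009, -0.179, 0], [0, 0, -0.064]],
    [-1, [0, 0, 0], [0, 0, 0]],
    [-1, [0, 0, -0.1], [0, 0, 0]],
    [-1, [0, 0, -0.2], [0, 0, 0]],
    [-1, [0, 0, -0.5], [0, 0, 0]],
    [-1, [0, 0, -0.9], [0, 0, 0]],
    [-1, [0, 0, -0.9], [0, 0, 0]],
  ],
)

```text
t: 15.0
ee_pos: [519.2, 294.9, 176.5]
orientation: [-0.241, -3.13, 0.001]
ft_force: [0.4, 0.8, -2.9]
width: 19.9
grasp_force: 30.0
```

```bash
python3 - <<'E'
from h import *
o=ctrl.get_obs();print(o['t'],o['ee_pos'],o['ft_force'],o['orientation'])
for r in rows((590-o["ee_pos"][0],-205-o["ee_pos"][1],320-o["ee_pos"][2]),(0,0,0),11,-1)[:1]: print(r)
E
```

```text
15.0 [519.2168389  294.85380767 176.533185  ] [ 0.40096032  0.84026553 -2.94119453] [-2.40711039e-01 -3.13028027e+00  8.48449736e-04]
[-1, [-0.266, -0.879, -0.261], [0.0, 0.0, 0.0]]
```

apply_moves(
  targets=[
    [-1, [-0.266, -0.88, -0.261], [0, 0, 0]],
    [-1, [-0.266, -0.88, -0.261], [0, 0, 0]],
    [-1, [-0.266, -0.88, -0.261], [0, 0, 0]],
    [-1, [-0.266, -0.88, -0.261], [0, 0, 0]],
    [-1, [-0.266, -0.88, -0.261], [0, 0, 0]],
    [-1, [-0.266, -0.88, -0.261], [0, 0, 0]],
    [-1, [-0.266, -0.88, -0.261], [0, 0, 0]],
    [-1, [-0.266, -0.88, -0.261], [0, 0, 0]],
  ],
)

```text
t: 16.0
ee_pos: [571.1, -70.1, 280.4]
orientation: [-0.241, -3.131, -0.001]
ft_force: [-0.1, -0.5, -2.2]
width: 19.9
grasp_force: 30.0
```

apply_moves(
  targets=[
    [-1, [-0.266, -0.88, -0.261], [0, 0, 0]],
    [-1, [-0.266, -0.88, -0.261], [0, 0, 0]],
    [-1, [-0.266, -0.88, -0.261], [0, 0, 0]],
    [-1, [0, 0, 0], [0, 0, 0]],
    [-1, [0, 0, 0], [0, 0, 0]],
  ],
)

```text
t: 16.62
ee_pos: [590.3, -204.9, 318.4]
orientation: [-0.241, -3.131, -0.002]
ft_force: [0.5, 0.6, -2.4]
width: 19.7
grasp_force: 30.0
```

```bash
cat > look.py <<'E'
from h import *
import sys
np.set_printoptions(precision=1,suppress=True)
p,K,V=cam("wrist");o=ctrl.get_obs();print(o["t"],o["ee_pos"],o["qpos"].round(2),abs(o["qvel"]).max())
cv2.imwrite(f"pics/{sys.argv[1]}.png",p);np.savez(sys.argv[1],p=p,K=K,V=V)
for l,z in(("peg",150),("peg_tip",197),("rack",0),("screw_top",59)): print(l,[(round(d["score"],2),np.array(d["xy"]),at_z(K,V,d["xy"],z)) for d in ctrl.pinpoint(l,"wrist")])
E
python3 look.py r1
```

```text
16.675 [ 590.4 -204.5  318.3] [-0.3  0.3  1.5  0.   1.3 -1.8] 0.011239274737323012
peg [(0.96, array([ 63.5, 185. ]), array([ 548. , -446.3,  150. ])), (0.73, array([238.5, 202.7]), array([ 599. , -253.1,  150. ]))]
peg_tip [(0.79, array([218.7, 188. ]), array([ 568.7, -261. ,  197. ])), (0.79, array([ 15., 162.]), array([ 514.1, -448.1,  197. ]))]
rack [(0.69, array([128.9, 161.2]), array([ 543.3, -442. ,    0. ])), (0.66, array([246.4, 176.7]), array([ 597.2, -258.8,    0. ])), (0.63, array([279.1, 368.2]), array([ 995.6, -265.2,   -0. ]))]
screw_top []
```

View pics/r1.png

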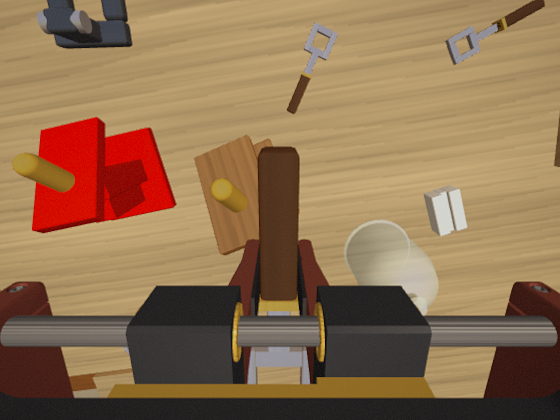

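The brown rack's board is partly hidden by the held handle. Its peg tip shows near (220,188) and its foot near (240,205). I'll take a second view from the other side.

apply_moves(
  targets=[
    [-1, [-0.145, -0.94, 0], [0, 0, 0]],
    [-1, [-0.145, -0.94, 0], [0, 0, 0]],
    [-1, [0, 0, 0], [0, 0, 0]],
    [-1, [0, 0, 0], [0, 0, 0]],
  ],
)

```text
t: 17.38
ee_pos: [591.0, -300.2, 318.4]
orientation: [-0.24, -3.132, -0.001]
ft_force: [0.3, 0.1, -2.1]
width: 19.9
grasp_force: 30.0
```

```bash
python3 look.py r2; python3 - <<'E'
from h import *
a=np.load("r2.npz")["p"][100:300,240:500];b=np.load("r1.npz")["p"][100:300,170:290]
cv2.imwrite("pics/r12.png",np.hstack([cv2.resize(b,None,fx=2.1,fy=2.1,interpolation=cv2.INTER_CUBIC),cv2.resize(a,None,fx=2.1,fy=2.1,interpolation=cv2.INTER_CUBIC)]))
E
```

```text
17.425 [ 591.1 -299.9  318.6] [-0.5  0.4  1.4  0.   1.3 -1.9] 0.009153151227737083
peg [(0.7, array([319.4, 190.9]), array([ 600., -254.,  150.])), (0.65, array([146. , 169.6]), array([ 546. , -443.9,  150. ]))]
peg_tip [(0.82, array([112.3, 146.6]), array([ 515.1, -447.1,  197. ])), (0.75, array([313.4, 170.7]), array([ 566.5, -262.4,  197. ]))]
rack [(0.92, array([306.1, 168.3]), array([ 599.2, -255.5,    0. ])), (0.8, array([184.8, 153.7]), array([ 546.3, -445.3,    0. ]))]
screw_top [(0.54, array([497.7, 197.8]), array([674.6,  14.5,  59. ]))]
```

View pics/r12.png

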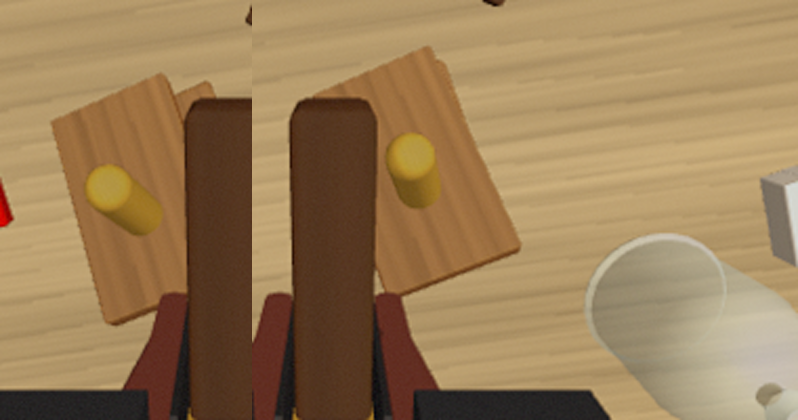

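The right crop shows the board corners and the peg clearly. I'll fit the rack pose to these corners from both views.

```bash
cat > fit.py <<'E'
from h import *
from scipy.optimize import least_squares
np.set_printoptions(precision=3,suppress=True)
obs={"r1":[((-80,-37,0),(195.2,158.1)),((-80,37,0),(247.6,135.7)),((50,-37,0),(221.4,253.3)),((0,0,57),(218.7,188)),((0,0,0),(238.5,202.7))],
"r2":[((-80,37,0),(324.8,122.9)),((50,37,0),(367.6,217.6)),((50,-37,0),(304.8,241)),((0,0,57),(313.4,170.7)),((0,0,0),(319.4,190.9))]}
D={k:np.load(k+".npz") for k in obs}
def pegR(yaw,t=np.radians(35)): return R.from_euler("ZY",[yaw,-t]).as_matrix()
def f(q,full=False):
    Rm=pegR(q[3],q[4] if len(q)>4 else np.radians(35)); e=[]
    for k in obs:
        for P,u in obs[k]: e+=list(proj(D[k]["K"],D[k]["V"],Rm@np.array(P)+q[:3])-u)
    return np.array(e)
if __name__=="__main__":
    for q0 in([597,-254,150,.2],[597,-254,150,.2,.61]):
        s=least_squares(f,q0,loss="soft_l1"); print(s.x); print(f(s.x).reshape(-1,2).round(1).tolist())
E
python3 fit.py
```

```text
[ 600.367 -253.673  145.655    0.245]
[[0.1, 0.1], [0.4, -0.4], [-0.2, 0.6], [0.3, -1.1], [0.2, 0.2], [-1.0, -0.3], [-0.1, -0.2], [-0.4, 0.5], [0.5, 1.1], [-0.2, -0.6]]
[ 600.304 -253.653  145.854    0.245    0.615]
[[0.2, 0.2], [0.5, -0.3], [-0.3, 0.6], [0.2, -1.3], [0.2, 0.2], [-0.9, -0.2], [-0.0, -0.2], [-0.4, 0.5], [0.5, 0.9], [-0.2, -0.6]]
```

```bash
cat >> h.py <<'E'
from scipy.optimize import least_squares
F=np.array([600.1,-253.7,148.0]); YAW=.245
KR=R.from_euler("ZY",[YAW,-np.radians(35)]).as_matrix()
TR=R.from_matrix(np.c_[-KR[:,0],KR[:,1],-KR[:,2]])
def tcp_for(h,ex=0,ey=0): # TCP with eye at (ex,ey,h) in the peg frame
    return F+KR@np.array([ex-90,ey,h+3.7])
def wr(a,q): return R.from_euler("ZYZYZ",[q[0],a,q[1],q[2],q[3]+np.pi/2])
E
python3 - <<'E'
from h import *
np.set_printoptions(precision=3,suppress=True)
import fit
s=least_squares(lambda q:fit.f([q[0],q[1],150,q[2]]),[600,-254,.245],loss="soft_l1");print("z150",s.x)
o=ctrl.get_obs();q=o["qpos"];Rm=R.from_rotvec(o["orientation"])
print("model err",(wr(q[1]+q[2],[q[0],q[3],q[4],q[5]]).inv()*Rm).magnitude(), q)
for j1 in(-.45,-.6):
  for a in(1.7,2.0,2.3):
    g=least_squares(lambda v:(wr(a,[j1,*v]).inv()*TR).as_rotvec(),[0,.7,-1.9]);print(j1,a,g.x,g.cost)
P=tcp_for(132);print("pre",P,"appr",tcp_for(75),"final",tcp_for(0))
for r in rows(P-o["ee_pos"],(TR*Rm.inv()).as_rotvec(),10,-1): print(r)
E
```

```text
z150 [ 599.436 -253.468    0.243]Traceback (most recent call last):
  File "<stdin>", line 6, in <module>
  File "h.py", line 39, in wr
    def wr(a,q): return R.from_euler("ZYZYZ",[q[0],a,q[1],q[2],q[3]+np.pi/2])
                        ~~~~~~~~~~~~^^^^^^^^^^^^^^^^^^^^^^^^^^^^^^^^^^^^^^^^^
  File "scipy/spatial/transform/_rotation.pyx", line 1413, in scipy.spatial.transform._rotation.Rotation.from_euler
ValueError: Expected axis specification to be a non-empty string of upto 3 characters, got ZYZYZ
```

```bash
sed -i 's/^def wr.*/def wr(a,q): return R.from_euler("ZYZ",[q[0],a,q[1]])*R.from_euler("YZ",[q[2],q[3]+np.pi\/2])/' h.py
python3 - <<'E'
from h import *
np.set_printoptions(precision=3,suppress=True)
o=ctrl.get_obs();q=o["qpos"];Rm=R.from_rotvec(o["orientation"])
print("model err",(wr(q[1]+q[2],[q[0],q[3],q[4],q[5]]).inv()*Rm).magnitude(), q)
for j1 in(-.45,-.6):
  for a in(1.7,2.0,2.3):
    g=least_squares(lambda v:(wr(a,[j1,*v]).inv()*TR).as_rotvec(),[0,.7,-1.9]);print(j1,a,g.x,g.cost)
P=tcp_for(132);print("pre",P,"appr",tcp_for(75),"final",tcp_for(0))
for r in rows(P-o["ee_pos"],(TR*Rm.inv()).as_rotvec(),10,-1): print(r)
E
```

```text
model err 2.5069825420971784e-16 [-0.487  0.394  1.446  0.     1.301 -1.906]
-0.45 1.7 [ 0.452  0.997 -2.428] 2.2520139580962997e-31
-0.45 2.0 [ 0.579  0.736 -2.622] 9.076815282449316e-27
-0.45 2.3 [ 0.858  0.507 -2.961] 1.388023729450957e-32
-0.6 1.7 [ 0.512  1.067 -2.581] 2.3472281484393685e-26
-0.6 2.0 [ 0.632  0.813 -2.782] 5.143409238823599e-19
-0.6 2.3 [ 0.877  0.592 -3.1  ] 4.938810845105058e-17
pre [ 453.068 -290.461  207.537] appr [ 484.785 -282.531  160.845] final [ 526.519 -272.097   99.409]
[-1, [0.276, -0.023, 0.223], [-0.0077, -0.0384, -0.0245]]
[-1, [0.29, -0.015, 0.205], [-0.0077, -0.0384, -0.0245]]
[-1, [0.302, -0.006, 0.187], [-0.0077, -0.0384, -0.0245]]
[-1, [0.313, 0.004, 0.169], [-0.0077, -0.0384, -0.0245]]
[-1, [0.322, 0.014, 0.15], [-0.0077, -0.0384, -0.0245]]
[-1, [0.33, 0.025, 0.13], [-0.0077, -0.0384, -0.0245]]
[-1, [0.336, 0.036, 0.111], [-0.0077, -0.0384, -0.0245]]
[-1, [0.34, 0.048, 0.091], [-0.0077, -0.0384, -0.0245]]
[-1, [0.343, 0.06, 0.071], [-0.0077, -0.0384, -0.0245]]
[-1, [0.344, 0.073, 0.051], [-0.0077, -0.0384, -0.0245]]
```

The exact slope direction would put joint 6 past its limit. The square eye can sit rotated on the round peg, so I'll yaw the key about the peg axis.

```bash
cat >> h.py <<'E'
def goal(h,dl,ex=0,ey=0):
    Rk=KR@R.from_euler("z",dl).as_matrix()
    return F+KR@np.array([ex,ey,h])+Rk@np.array([-90,0,3.7]), R.from_matrix(np.c_[-Rk[:,0],Rk[:,1],-Rk[:,2]])
E
python3 - <<'E'
from h import *
np.set_printoptions(precision=3,suppress=True)
o=ctrl.get_obs();Rm=R.from_rotvec(o["orientation"])
for dl in(-.5,-.4,-.3):
  P,T=goal(132,dl);Pf,_=goal(0,dl);print(dl,P,Pf)
  for L in(150,250):
    for X in(P,Pf):
      w=X-L*T.as_matrix()[:,2];j1=np.arctan2(w[1],w[0])-.019
      print(L,round(j1,2),[least_squares(lambda v:(wr(a,[j1,*v]).inv()*T).as_rotvec(),[0,.7,-1.9]).x for a in(1.8,2.1)])
P,T=goal(132,-.5)
for r in rows(P-o["ee_pos"],(T*Rm.inv()).as_rotvec(),10,-1): print(r)
E
```

```text
-0.5 [ 451.358 -246.412  213.856] [ 524.809 -228.048  105.728]
150 -0.65 [array([ 0.558,  1.004, -2.187]), array([ 0.704,  0.761, -2.416])]
150 -0.53 [array([ 0.519,  0.947, -2.071]), array([ 0.677,  0.698, -2.301])]
250 -0.75 [array([ 0.585,  1.06 , -2.287]), array([ 0.719,  0.82 , -2.512])]
250 -0.62 [array([ 0.548,  0.989, -2.157]), array([ 0.698,  0.744, -2.387])]
-0.4 [ 450.213 -255.049  211.612] [ 523.664 -236.684  103.484]
150 -0.66 [array([ 0.563,  1.013, -2.303]), array([ 0.707,  0.77 , -2.532])]
150 -0.55 [array([ 0.525,  0.955, -2.188]), array([ 0.681,  0.706, -2.418])]
250 -0.77 [array([ 0.589,  1.069, -2.403]), array([ 0.721,  0.83 , -2.627])]
250 -0.63 [array([ 0.554,  0.997, -2.274]), array([ 0.702,  0.753, -2.503])]
-0.3 [ 449.811 -263.86   209.843] [ 523.262 -245.496  101.715]
150 -0.68 [array([ 0.567,  1.021, -2.419]), array([ 0.71 ,  0.779, -2.647])]
150 -0.56 [array([ 0.53 ,  0.962, -2.303]), array([ 0.686,  0.714, -2.533])]
250 -0.78 [array([ 0.592,  1.077, -2.517]), array([ 0.722,  0.838, -2.741])]
250 -0.65 [array([ 0.558,  1.005, -2.389]), array([ 0.705,  0.762, -2.618])]
[-1, [0.293, 0.063, 0.21], [-0.0169, -0.0351, 0.0064]]
[-1, [0.305, 0.055, 0.195], [-0.0169, -0.0351, 0.0064]]
[-1, [0.315, 0.047, 0.18], [-0.0169, -0.0351, 0.0064]]
[-1, [0.325, 0.039, 0.163], [-0.0169, -0.0351, 0.0064]]
[-1, [0.334, 0.032, 0.146], [-0.0169, -0.0351, 0.0064]]
[-1, [0.342, 0.025, 0.128], [-0.0169, -0.0351, 0.0064]]
[-1, [0.349, 0.018, 0.109], [-0.0169, -0.0351, 0.0064]]
[-1, [0.354, 0.012, 0.09], [-0.0169, -0.0351, 0.0064]]
[-1, [0.359, 0.006, 0.071], [-0.0169, -0.0351, 0.0064]]
[-1, [0.362, 0.001, 0.051], [-0.0169, -0.0351, 0.0064]]
```

apply_moves(
  targets=[
    [-1, [0.293, 0.063, 0.21], [-0.0169, -0.0351, 0.0064]],
    [-1, [0.305, 0.055, 0.195], [-0.0169, -0.0351, 0.0064]],
    [-1, [0.315, 0.047, 0.18], [-0.0169, -0.0351, 0.0064]],
    [-1, [0.325, 0.039, 0.163], [-0.0169, -0.0351, 0.0064]],
    [-1, [0.334, 0.032, 0.146], [-0.0169, -0.0351, 0.0064]],
    [-1, [0.342, 0.025, 0.128], [-0.0169, -0.0351, 0.0064]],
    [-1, [0.349, 0.018, 0.109], [-0.0169, -0.0351, 0.0064]],
    [-1, [0.354, 0.012, 0.09], [-0.0169, -0.0351, 0.0064]],
  ],
)

```text
t: 18.62
ee_pos: [479.0, -257.5, 234.9]
orientation: [0.313, 2.655, 0.243]
ft_force: [0.5, 0.6, -2.6]
width: 19.4
grasp_force: 30.0
```

apply_moves(
  targets=[
    [-1, [0.359, 0.006, 0.071], [-0.0169, -0.0351, 0.0064]],
    [-1, [0.362, 0.001, 0.051], [-0.0169, -0.0351, 0.0064]],
    [-1, [0, 0, 0], [0, 0, 0]],
    [-1, [0, 0, 0], [0, 0, 0]],
  ],
)

```text
t: 19.12
ee_pos: [470.4, -233.2, 242.5]
orientation: [0.377, 2.589, 0.262]
ft_force: [-0.6, 0.3, -2.1]
width: 20.2
grasp_force: 30.0
```

```bash
python3 - <<'E'
from h import *
np.set_printoptions(precision=3,suppress=True)
o=ctrl.get_obs();Rm=R.from_rotvec(o["orientation"]);P,T=goal(132,-.5)
print(o["t"],o["ee_pos"]-P,(T*Rm.inv()).magnitude(),o["qpos"],o["ft_force"])
# check held key in fixed cameras
Rk=T.as_matrix()@np.diag([-1,1,-1]);eye=o["ee_pos"]+Rk@np.array([90,0,-3.7])
for n in("scene","side"):
    p,K,V=cam(n); cv2.imwrite(f"pics/{n}p.png",p)
    for l,pt in(("key",eye),("key_grip",eye+Rk@np.array([-100,0,18])),("peg_tip",F+KR[:,2]*57),("peg",F)):
        print(n,l,[(round(d["score"],2),np.array(d["xy"])) for d in ctrl.pinpoint(l,n) if np.linalg.norm(d["xy"]-proj(K,V,pt))<20],"pred",proj(K,V,pt))
E
```

```text
19.125 [19.084 13.224 28.64 ] 0.07075586754838066 [-0.738  0.145  2.099  0.726  0.697 -2.54 ] [-0.629  0.253 -2.059]
scene key [(0.97, array([190.7, 184.8]))] pred [195.084 184.838]
scene key_grip [(0.76, array([211.6, 164.8]))] pred [211.73  167.061]
scene peg_tip [(0.95, array([199.1, 208.7]))] pred [197.426 209.486]
scene peg [(0.78, array([200. , 226.7]))] pred [200.512 227.507]
side key [(0.56, array([346.4, 217. ]))] pred [346.154 217.679]
side key_grip [(0.63, array([301.6, 231. ]))] pred [301.52  233.481]
side peg_tip [(0.97, array([350.4, 245.2]))] pred [352.285 245.525]
side peg [(0.67, array([356.4, 251. ]))] pred [360.684 253.632]
```

```bash
cat >> h.py <<'E'
# kinematics: fitted
def fk(q,g):
    A,B,C,r0,z0,L,yo=g; a=q[1]+q[2]
    w=np.array([r0+A*np.sin(q[1])+B*np.sin(a)+C*np.cos(a),yo,z0+A*np.cos(q[1])+B*np.cos(a)-C*np.sin(a)])
    T=wr(a,[q[0],q[3],q[4],q[5]])
    return R.from_euler("z",q[0]).apply(w)+L*T.as_matrix()[:,2],T
D=[([1.199,.423,1.63,0,1.089,-.019],[215.922,586.5,222.675]),([.424,.559,1.589,0,.994,-.795],[598.9,283,150.6]),([-.034,.382,2.037,0,.719,-1.397],[473.5,-4.2,109.5]),
([.514432,.644078,1.74913,-.0008,.75028,-.704187],[525.88,310.7,44.98]),([-.487,.394,1.446,0,1.301,-1.906],[591.1,-299.9,318.6]),([-.738,.145,2.099,.726,.697,-2.54],[470.4,-233.2,242.5])]
def fitg():
    s=least_squares(lambda g:np.concatenate([fk(q,g)[0]-p for q,p in D]+[(np.array(g)-[425,390,0,0,150,230,12])*.005]),[425,390,0,0,150,230,12]);return s.x,s.cost
def ik(P,T,g,q0):
    s=least_squares(lambda q:np.r_[(fk(q,g)[0]-P)/100,(fk(q,g)[1].inv()*T).as_rotvec()],q0);return s.x,s.cost
E
python3 - <<'E'
from h import *
np.set_printoptions(precision=3,suppress=True)
g,c=fitg();print(g,c)
for q,p in D: print(fk(q,g)[0]-p)
for dl in(-.5,-.6,-.7):
  q0=D[-1][0]
  for h in(100,85,60,30,0):
    q0,c=ik(*goal(h,dl),g,q0);print(dl,h,q0,round(c,6))
E
```

```text
[563.307 484.806  77.07   -0.43  312.076 310.111  11.774] 1.2916415569827524
[-0.029 -0.422 -0.155]
[-0.003  0.247 -0.206]
[ 0.107 -0.128  0.552]
[ 0.017 -0.138 -0.267]
[0.194 0.108 0.277]
[ 0.07  -0.11  -0.205]
-0.5 100 [-0.794  0.266  2.151  0.988  0.634 -2.905] 0.0
-0.5 85 [-0.776  0.296  2.149  1.027  0.608 -2.936] 0.0
-0.5 60 [-0.748  0.348  2.143  1.097  0.57  -2.993] 0.0
-0.5 30 [-0.714  0.411  2.133  1.188  0.531 -3.068] 0.0
-0.5 0 [-0.683  0.474  2.118  1.285  0.499 -3.148] 0.0
-0.6 100 [-0.777  0.254  2.158  0.988  0.626 -2.788] 0.0
-0.6 85 [-0.759  0.286  2.156  1.028  0.601 -2.82 ] 0.0
-0.6 60 [-0.73   0.338  2.15   1.099  0.562 -2.879] 0.0
-0.6 30 [-0.697  0.402  2.139  1.192  0.523 -2.956] 0.0
-0.6 0 [-0.665  0.465  2.124  1.291  0.491 -3.038] 0.0
-0.7 100 [-0.758  0.243  2.163  0.985  0.619 -2.667] 0.0
-0.7 85 [-0.74   0.275  2.161  1.026  0.593 -2.7  ] 0.0
-0.7 60 [-0.711  0.328  2.155  1.098  0.554 -2.76 ] 0.0
-0.7 30 [-0.678  0.392  2.144  1.193  0.515 -2.839] 0.0
-0.7 0 [-0.647  0.456  2.129  1.293  0.483 -2.924] 0.0
```

Even yawed, joint 6 runs out. I'll set the key back on its clear original spot and regrasp with the tool turned by half a turn. That also gives the wrist camera a view of the eye.

```bash
cat >> h.py <<'E'
def goal2(h,dl=0,ex=0,ey=0,gx=90,gz=3.7): # flipped grasp
    Rk=KR@R.from_euler("z",dl).as_matrix()
    return F+KR@np.array([ex,ey,h])+Rk@np.array([-gx,0,gz]), R.from_matrix(np.c_[Rk[:,0],-Rk[:,1],-Rk[:,2]])
def flat(yaw,flip=False):
    k=np.array([np.cos(yaw),np.sin(yaw),0]);y=np.array([-k[1],k[0],0]);s=1 if flip else -1
    return R.from_matrix(np.c_[s*k,-s*y,[0,0,-1]])
E
python3 - <<'E'
from h import *
np.set_printoptions(precision=3,suppress=True)
g,_=fitg()
q0=[-.5,.4,2.1,.6,.6,0]
for h in(85,0):
    q0,c=ik(*goal2(h),g,q0);print(h,q0,c)
o=ctrl.get_obs();Rm=R.from_rotvec(o["orientation"]);T=flat(-.21);rv=(T*Rm.inv()).as_rotvec()
P=np.array([472.2,-4.2,60.]);d=P-o["ee_pos"];print(o["ee_pos"],fk(o["qpos"],g)[0],rv)
q0=o["qpos"]
for i in range(1,9):
    q0,c=ik(o["ee_pos"]+d*i/8,R.from_rotvec(rv*i/8)*Rm,g,q0);print(q0,round(c,5))
for r in rows(d,rv,8,-1): print(r)
E
```

```text
85 [-0.844  0.348  2.086  0.994  0.651 -0.317] 2.4988525306441665e-19
0 [-0.752  0.513  2.056  1.21   0.541 -0.489] 1.389972069335621e-27
[ 469.904 -232.891  241.957] [ 469.906 -232.793  241.833] [-0.142  0.53   0.079]
[-0.65   0.158  2.121  0.635  0.641 -2.414] 0.0
[-0.557  0.181  2.135  0.531  0.594 -2.268] 0.0
[-0.464  0.212  2.142  0.42   0.56  -2.106] 0.0
[-0.37   0.253  2.142  0.306  0.542 -1.938] 0.0
[-0.279  0.3    2.133  0.201  0.539 -1.775] 0.0
[-0.192  0.355  2.116  0.113  0.55  -1.626] 0.0
[-0.11   0.414  2.09   0.045  0.573 -1.499] 0.0
[-0.034  0.478  2.056  0.     0.607 -1.395] 0.0
[-1, [0.382, 0.424, 0.456], [0.0198, 0.0389, -0.0063]]
[-1, [0.35, 0.442, 0.465], [0.0198, 0.0389, -0.0063]]
[-1, [0.316, 0.46, 0.472], [0.0198, 0.0389, -0.0063]]
[-1, [0.283, 0.477, 0.475], [0.0198, 0.0389, -0.0063]]
[-1, [0.249, 0.495, 0.476], [0.0198, 0.0389, -0.0063]]
[-1, [0.215, 0.512, 0.475], [0.0198, 0.0389, -0.0063]]
[-1, [0.181, 0.529, 0.471], [0.0198, 0.0389, -0.0063]]
[-1, [0.147, 0.545, 0.464], [0.0198, 0.0389, -0.0063]]
```

apply_moves(
  targets=[
    [-1, [0.382, 0.424, 0.456], [0.0198, 0.0389, -0.0063]],
    [-1, [0.35, 0.442, 0.465], [0.0198, 0.0389, -0.0063]],
    [-1, [0.316, 0.46, 0.472], [0.0198, 0.0389, -0.0063]],
    [-1, [0.283, 0.477, 0.475], [0.0198, 0.0389, -0.0063]],
    [-1, [0.249, 0.495, 0.476], [0.0198, 0.0389, -0.0063]],
    [-1, [0.215, 0.512, 0.475], [0.0198, 0.0389, -0.0063]],
    [-1, [0.181, 0.529, 0.471], [0.0198, 0.0389, -0.0063]],
    [-1, [0.147, 0.545, 0.464], [0.0198, 0.0389, -0.0063]],
  ],
)

```text
t: 20.62
ee_pos: [472.6, -3.1, 59.5]
orientation: [-0.329, -3.123, 0.001]
ft_force: [0.4, 0.6, -2.7]
width: 19.8
grasp_force: 30.0
```

apply_moves(
  targets=[
    [-1, [0, 0, 0], [0, 0, 0]],
    [-1, [0, 0, 0], [0, 0, 0]],
  ],
)

```text
t: 20.88
ee_pos: [472.2, -4.2, 60.2]
orientation: [0.328, 3.124, 0.001]
ft_force: [-0.0, -0.1, -2.2]
width: 20.0
grasp_force: 30.0
```

```bash
python3 - <<'E'
from h import *
g,_=fitg();o=ctrl.get_obs();Rm=R.from_rotvec(o["orientation"]);P,T=fk(o["qpos"],g);print(o["ee_pos"],P,o["qpos"])
rv=(flat(-.21)*T.inv()).as_rotvec();print(rv)
for r in rows(np.array([472.2,-4.2,20])-P,rv,2,-1): print(r)
E
```

```text
[472.18804606  -4.22528702  60.2145487 ] [472.1494306   -4.3501315   59.92931853] [-3.44157637e-02  4.78060336e-01  2.05665641e+00  7.06641875e-04
  6.06501551e-01 -1.39629273e+00]
[-0.00038956  0.0003882  -0.00050011]
[-1, [-0.0, 0.001, 0.399], [0.0001, 0.0001, 0.0002]]
[-1, [-0.0, 0.001, 0.399], [0.0001, 0.0001, 0.0002]]
```

apply_moves(
  targets=[
    [-1, [0, 0, 0.5], [0, 0, 0]],
    [-1, [0, 0, 0.4], [0, 0, 0]],
    [-1, [0, 0, 0.15], [0, 0, 0]],
    [-1, [0, 0, 0.06], [0, 0, 0]],
    [-1, [0, 0, 0.01], [0, 0, 0]],
    [0, [0, 0, 0], [0, 0, 0]],
    [0, [0, 0, 0], [0, 0, 0]],
    [0, [0, 0, 0], [0, 0, 0]],
  ],
)

```text
t: 21.88
ee_pos: [472.4, -4.0, 4.4]
orientation: [0.329, 3.124, 0.0]
ft_force: [-0.1, 0.2, 0.1]
width: 43.4
grasp_force: 0.0
```

apply_moves(
  targets=[
    [0, [0, 0, -0.6], [0, 0, 0]],
    [0.5, [0, 0, -0.8], [0, 0, 0]],
    [0.5, [0, 0, -0.7], [0, 0, 0]],
    [0.5, [0, 0, 0], [0, 0, 0]],
    [0.5, [0, 0, 0], [0, 0, 0]],
  ],
)

```text
t: 22.5
ee_pos: [471.8, -4.0, 108.7]
orientation: [-0.329, -3.124, -0.0]
ft_force: [-0.2, -0.5, -0.7]
width: 65.8
grasp_force: 0.0
```

```bash
cat > lk.py <<'E'
from h import *
np.set_printoptions(precision=3,suppress=True)
g,_=fitg();o=ctrl.get_obs();P,T=fk(o["qpos"],g);print(o["t"],o["ee_pos"],P,o["qpos"],o["width"])
p,K,V=cam("wrist")
for l,z in(("key",0),("key_grip",18)): print(l,[(round(d["score"],2),at_z(K,V,d["xy"],z)) for d in ctrl.pinpoint(l,"wrist")])
E
python3 lk.py
```

```text
22.5 [471.778  -4.027 108.721] [471.684  -4.15  108.475] [-0.034  0.384  2.039  0.     0.719 -1.395] 65.80526417249024
key [(0.92, array([455.783,  83.436,   0.   ])), (0.9, array([ 418.304, -117.333,    0.   ])), (0.62, array([561.704, -25.862,   0.   ]))]
key_grip [(0.97, array([ 475.676, -152.537,   18.   ])), (0.91, array([429.309, 143.614,  18.   ])), (0.71, array([463.872,  -1.655,  18.   ]))]
```

apply_moves(
  targets=[
    [0.5, [0, 0, 0], [0, 0, 0.111]],
    [0.5, [0, 0, 0], [0, 0, 0.111]],
    [0.5, [0, 0, 0], [0, 0, 0.111]],
    [0.5, [0, 0, 0], [0, 0, 0.111]],
    [0.5, [0, 0, 0], [0, 0, 0.111]],
    [0.5, [0, 0, 0], [0, 0, 0.111]],
    [0.5, [0, 0, 0], [0, 0, 0.111]],
    [0.5, [0, 0, 0], [0, 0, 0.111]],
  ],
)

```text
t: 23.65
ee_pos: [471.4, -4.1, 108.0]
orientation: [-2.264, -2.176, 0.002]
ft_force: [-0.0, -0.2, -0.6]
width: 65.9
grasp_force: 0.0
```

apply_moves(
  targets=[
    [0.5, [0, 0, 0], [0, 0, 0.111]],
    [0.5, [0, 0, 0], [0, 0, 0.111]],
    [0.5, [0, 0, 0], [0, 0, 0.111]],
    [0.5, [0, 0, 0], [0, 0, 0.111]],
    [0.5, [0, 0, 0], [0, 0, 0.111]],
    [0.5, [0, 0, 0], [0, 0, 0.111]],
    [0.5, [0, 0, 0], [0, 0, 0.111]],
    [0.5, [0, 0, 0], [0, 0, 0.111]],
  ],
)

```text
t: 24.65
ee_pos: [471.5, -4.1, 108.0]
orientation: [-3.134, -0.214, 0.004]
ft_force: [-0.7, 0.0, -0.4]
width: 65.6
grasp_force: 0.0
```

apply_moves(
  targets=[
    [0.5, [0, 0, 0], [0, 0, 0.111]],
    [0.5, [0, 0, 0], [0, 0, 0.113]],
    [0.5, [0, 0, 0], [0, 0, 0]],
    [0.5, [0, 0, 0], [0, 0, 0]],
  ],
)

```text
t: 25.15
ee_pos: [471.8, -4.1, 108.6]
orientation: [-3.125, 0.323, 0.002]
ft_force: [-0.3, -0.5, -0.7]
width: 66.1
grasp_force: 0.0
```

```bash
python3 lk.py; python3 - <<'E'
from h import *
p,K,V=cam("wrist");np.savez("k2.npz",p=p,K=K,V=V)
# eye outline: mask of key in rectified z=12 plane
ms=ctrl.masks_of("key","wrist")
for m in ms:
    r=m["region"].astype(np.uint8)*255
    c=np.array([510,-12]);N=600;h=100
    pts=[(c[0]+h*a,c[1]+h*b,12) for a,b in((1,1),(1,-1),(-1,-1),(-1,1))]
    src=np.float32([proj(K,V,q) for q in pts]);dst=np.float32([[0,0],[N,0],[N,N],[0,N]])
    w=cv2.warpPerspective(r,cv2.getPerspectiveTransform(src,dst),(N,N))
    if (w>128).sum()<8000: continue
    cs,hi=cv2.findContours((w>128).astype(np.uint8),cv2.RETR_CCOMP,cv2.CHAIN_APPROX_NONE)
    for k,hh in zip(cs,hi[0]):
        if cv2.contourArea(k)>1000:
            (x,y),s,a=cv2.minAreaRect(k);print(m["score"],"hole" if hh[3]>=0 else "outer",610-y/3,88-x/3,np.array(s)/3,a)
E
```

```text
25.15 [471.811  -4.071 108.554] [471.717  -4.194 108.308] [-0.034  0.385  2.039  0.     0.719  1.743] 66.13811464153368
key [(0.83, array([ 421.834, -117.449,    0.   ])), (0.56, array([456.618,  83.426,   0.   ]))]
key_grip [(0.89, array([462.793,  -2.81 ,  18.   ])), (0.68, array([434.939, 143.062,  18.   ])), (0.63, array([ 478.038, -152.404,   18.   ]))]
0.88 outer 497.6783040364583 -11.920674641927079 [ 54.77082825 183.0779012 ] 10.84030532836914
0.88 hole 560.9195098876953 -24.04227701822917 [30.05578613 30.31187948] 12.094757080078125
```

apply_moves(
  targets=[
    [0.5, [0, 0, 0.8], [0, 0, 0]],
    [0.5, [0, 0, 0.8], [0, 0, 0]],
    [0.5, [0, 0, 0.4], [0, 0, 0]],
    [0.5, [0, 0, 0.086], [0, 0, 0]],
    [-1, [0, 0, 0], [0, 0, 0]],
    [-1, [0, 0, 0], [0, 0, 0]],
    [-1, [0, 0, 0], [0, 0, 0]],
    [-1, [0, 0, 0], [0, 0, 0]],
  ],
)

```text
t: 26.4
ee_pos: [472.5, -4.1, 5.3]
orientation: [-3.124, 0.329, -0.002]
ft_force: [-0.4, -0.1, -0.3]
width: 29.0
grasp_force: 0.0
```

apply_moves(
  targets=[
    [-1, [0, 0, 0], [0, 0, 0]],
    [-1, [0, 0, 0], [0, 0, 0]],
    [-1, [0, 0, 0], [0, 0, 0]],
    [-1, [0, 0, 0], [0, 0, 0]],
  ],
)

```text
t: 26.9
ee_pos: [472.3, -4.1, 5.1]
orientation: [-3.124, 0.329, -0.0]
ft_force: [-0.0, -0.3, 4.9]
width: 19.9
grasp_force: 30.0
```

```bash
python3 - <<'E'
from h import *
g,_=fitg();o=ctrl.get_obs();P,T=fk(o["qpos"],g);print(P,o["ee_pos"],o["qpos"],o["ft_force"],o["moment"])
E
```

```text
[472.33005644  -4.23029416   4.72303065] [472.31169325  -4.10335726   5.05886791] [-3.39504042e-02  5.91974472e-01  2.06379585e+00  2.15210785e-04
  4.85550702e-01  1.74646485e+00] [-0.02208361 -0.29009301  4.87895033] [-0.04619562  0.31487392 -0.04526373]
```

apply_moves(
  targets=[
    [-1, [0, 0, -0.2], [0, 0, 0]],
    [-1, [0, 0, -0.7], [0, 0, 0]],
    [-1, [0, 0, -0.9], [0, 0, 0]],
    [-1, [0, 0, -0.9], [0, 0, 0]],
    [-1, [0, 0, -0.9], [0, 0, 0]],
    [-1, [0, 0, -0.9], [0, 0, 0]],
    [-1, [0, 0, 0], [0, 0, 0]],
  ],
)

```text
t: 27.78
ee_pos: [474.0, -4.1, 233.1]
orientation: [-3.124, 0.329, -0.011]
ft_force: [-0.7, -0.6, -1.9]
width: 19.7
grasp_force: 30.0
```

```bash
cat > hole.py <<'E'
from h import *
np.set_printoptions(precision=3,suppress=True)
g,_=fitg();o=ctrl.get_obs();P,T=fk(o["qpos"],g);print(o["t"],P,o["ee_pos"],o["qpos"],o["ft_force"])
im=ctrl.get_image("wrist");K=np.array(im["camera_matrix"]);H=np.array(im["hand_eye"]);V=np.linalg.inv(H) # work in the tool frame
np.savez("hole.npz",p=im["pixels"],K=K,V=V)
for m in ctrl.masks_of("key","wrist"):
    r=m["region"].astype(np.uint8)
    cs,hi=cv2.findContours(r,cv2.RETR_CCOMP,cv2.CHAIN_APPROX_NONE)
    for k,hh in zip(cs,hi[0] if hi is not None else []):
        if hh[3]>=0 and cv2.contourArea(k)>150:
            for z in(4.5,-7.5):
                w=np.float32([at_z(K,V,u[0],z)[:2] for u in k]); (x,y),s,a=cv2.minAreaRect(w); print(m["score"],"hole in tool frame z",z,x,y,s,a)
    print(m["score"],m["bbox"])
print("pinpoint",[(round(d["score"],2),at_z(K,V,d["xy"],4.5)) for d in ctrl.pinpoint("key","wrist")])
E
python3 hole.py
```

```text
27.775 [473.718  -4.228 232.962] [473.962  -4.11  233.136] [-0.034  0.182  1.949  0.     1.004  1.746] [-0.73  -0.645 -1.924]
0.9 hole in tool frame z 4.5 90.49781036376953 0.7663516998291016 (31.05452537536621, 31.188199996948242) 88.23180389404297
0.9 hole in tool frame z -7.5 89.82330322265625 0.7557821273803711 (28.831205368041992, 28.955303192138672) 88.23180389404297
0.9 [220.6, 32.7, 336.7, 372.3]
0.83 hole in tool frame z 4.5 33.103328704833984 53.06401443481445 (9.22123908996582, 8.430620193481445) 20.958507537841797
0.83 hole in tool frame z -7.5 36.53791427612305 49.30924606323242 (8.561057090759277, 7.82703971862793) 20.95851707458496
0.83 [347.4, 123.8, 409.4, 217.3]
0.71 hole in tool frame z 4.5 30.090564727783203 -34.55843734741211 (8.499038696289062, 8.855655670166016) 56.3556022644043
0.71 hole in tool frame z -7.5 33.7408447265625 -32.03996276855469 (7.890557289123535, 8.221643447875977) 56.3556022644043
0.71 [152.8, 188.6, 238.6, 252.3]
0.22 [0.0, 55.2, 80.3, 166.9]
pinpoint [(0.88, array([35.602, 51.822,  4.5  ])), (0.67, array([ 30.89 , -33.681,   4.5  ]))]
```

```bash
python3 - <<'E'
from h import *
np.set_printoptions(precision=3,suppress=True)
g,_=fitg();o=ctrl.get_obs();P0,Rm=fk(o["qpos"],g)
P,T=goal2(110,0,gx=90.4,gz=4.5);rv=(T*Rm.inv()).as_rotvec();d=P-P0;print(P,rv)
q0=o["qpos"]
for i in range(1,11):
    q0,c=ik(P0+d*i/10,R.from_rotvec(rv*i/10)*Rm,g,q0)
    if i%3==1: print(q0,round(c,5))
for r in rows(d,rv,10,-1,dict(orientation=Rm.as_rotvec())): print(r)
E
```

```text
[ 464.547 -287.591  189.942] [ 0.011 -0.618  0.44 ]
[-0.1    0.166  1.994  0.011  0.923  1.631] 0.0
[-0.337  0.135  2.091  0.162  0.701  1.153] 0.0
[-0.614  0.179  2.129  0.554  0.595  0.427] 0.0
[-0.874  0.299  2.089  0.939  0.694 -0.275] 0.0
[-1, [0.106, 0.557, 0.077], [0.0088, 0.0384, -0.028]]
[-1, [0.077, 0.562, 0.075], [0.0088, 0.0384, -0.028]]
[-1, [0.048, 0.566, 0.071], [0.0088, 0.0384, -0.028]]
[-1, [0.019, 0.568, 0.065], [0.0088, 0.0384, -0.028]]
[-1, [-0.01, 0.569, 0.057], [0.0088, 0.0384, -0.028]]
[-1, [-0.038, 0.569, 0.048], [0.0088, 0.0384, -0.028]]
[-1, [-0.066, 0.567, 0.037], [0.0088, 0.0384, -0.028]]
[-1, [-0.093, 0.564, 0.024], [0.0088, 0.0384, -0.028]]
[-1, [-0.118, 0.56, 0.01], [0.0088, 0.0384, -0.028]]
[-1, [-0.143, 0.554, -0.006], [0.0088, 0.0384, -0.028]]
```

apply_moves(
  targets=[
    [-1, [0.106, 0.557, 0.077], [0.0088, 0.0384, -0.028]],
    [-1, [0.077, 0.562, 0.075], [0.0088, 0.0384, -0.028]],
    [-1, [0.048, 0.566, 0.071], [0.0088, 0.0384, -0.028]],
    [-1, [0.019, 0.568, 0.065], [0.0088, 0.0384, -0.028]],
    [-1, [-0.01, 0.569, 0.057], [0.0088, 0.0384, -0.028]],
    [-1, [-0.038, 0.569, 0.048], [0.0088, 0.0384, -0.028]],
    [-1, [-0.066, 0.567, 0.037], [0.0088, 0.0384, -0.028]],
    [-1, [-0.093, 0.564, 0.024], [0.0088, 0.0384, -0.028]],
  ],
)

```text
t: 28.92
ee_pos: [465.9, -230.9, 196.7]
orientation: [-2.981, -0.224, -0.744]
ft_force: [-0.7, 0.0, -2.5]
width: 19.9
grasp_force: 30.0
```

apply_moves(
  targets=[
    [-1, [-0.118, 0.56, 0.01], [0.0088, 0.0384, -0.028]],
    [-1, [-0.143, 0.554, -0.006], [0.0088, 0.0384, -0.028]],
    [-1, [0, 0, 0], [0, 0, 0]],
    [-1, [0, 0, 0], [0, 0, 0]],
  ],
)

```text
t: 29.42
ee_pos: [465.1, -286.5, 189.8]
orientation: [-2.905, -0.354, -0.916]
ft_force: [0.6, 1.0, -2.2]
width: 19.8
grasp_force: 30.0
```

```bash
cat > peg.py <<'E'
from h import *
import sys
h=float(sys.argv[1])
np.set_printoptions(precision=3,suppress=True)
g,_=fitg();o=ctrl.get_obs();P0,Rm=fk(o["qpos"],g);P,T=goal2(h,0,gx=90.4,gz=4.5)
print(o["t"],"tool-frame pos err",Rm.inv().apply(P-P0),"rot err",(Rm.inv()*T).as_rotvec(),o["ft_force"],o["qpos"],o["width"])
im=ctrl.get_image("wrist");K=np.array(im["camera_matrix"]);H=np.array(im["hand_eye"]);V=np.linalg.inv(H);p=im["pixels"]
np.savez(f"peg{int(h)}.npz",p=p,K=K,V=V)
Ti=Rm.inv()
for n,pt,l in(("tip",F+KR[:,2]*57,"peg_tip"),("foot",F,"peg")):
    q=Ti.apply(pt-P0); print(n,"pred tool",q,"px",proj(K,V,q),"net",[(round(d["score"],2),np.array(d["xy"]),at_z(K,V,d["xy"],q[2])[:2]) for d in ctrl.pinpoint(l,"wrist")])
for m in ctrl.masks_of("key","wrist")[:2]:
    cs,hi=cv2.findContours(m["region"].astype(np.uint8),cv2.RETR_CCOMP,cv2.CHAIN_APPROX_NONE)
    for k,hh in zip(cs,hi[0] if hi is not None else []):
        if hh[3]>=0 and cv2.contourArea(k)>300:
            w=np.float32([at_z(K,V,u[0],-1.5)[:2] for u in k]); print("hole",cv2.minAreaRect(w))
for m in ctrl.masks_of("peg","wrist"): print("peg mask",round(m["score"],2),m["bbox"],m["region"].sum())
# brass-coloured pixels seen near the eye
hsv=cv2.cvtColor(p,cv2.COLOR_BGR2HSV);e=proj(K,V,(90.4,0,4.5)).astype(int);print("eye px",e,p[e[1],e[0]])
b=cv2.inRange(hsv,(20,140,90),(32,255,255)); b[:, :e[0]-80]=0;b[:,e[0]+80:]=0
nn,lab,st,ce=cv2.connectedComponentsWithStats(b)
print([(st[i].tolist(),ce[i].round(1).tolist()) for i in range(1,nn) if st[i][4]>60])
E
python3 peg.py 110
```

```text
29.425 tool-frame pos err [-0.587  0.99  -0.819] rot err [-0.001 -0.    -0.003] [ 0.617  1.005 -2.159] [-0.872  0.3    2.09   0.941  0.693 -0.273] 19.795416674773044
tip pred tool [89.797  0.808 56.706] px [278.843 103.167] net [(0.62, array([279.1, 104.6]), array([88.85 ,  0.989]))]
foot pred tool [ 89.781   0.869 113.706] px [278.854 105.794] net [(0.95, array([502.3, 213.9]), array([-10.4  , 220.107])), (0.58, array([279.4, 107.1]), array([88.689,  1.353]))]
peg mask 0.79 [416.3, 139.6, 559.6, 306.5] 16925
peg mask 0.6 [240.4, 66.2, 322.9, 191.6] 5789
eye px [277  97] [ 68 152 181]
[([263, 87, 32, 33, 803], [278.3, 103.0]), ([257, 223, 44, 31, 781], [278.3, 242.4]), ([315, 304, 10, 57, 302], [320.4, 334.1]), ([233, 311, 8, 50, 181], [235.0, 338.0]), ([326, 378, 31, 19, 153], [342.3, 386.1])]
```

The peg tip appears centred in the eye: brass at (278.3,103.0) against a predicted (278.8,103.2). I'll descend along the peg.

apply_moves(
  targets=[
    [-1, [-0.005, 0, 0.4], [0, 0, 0]],
    [-1, [0, 0, 0.4], [0, 0, 0]],
    [-1, [0, 0, 0.1], [0, 0, 0]],
    [-1, [0, 0, 0], [0, 0, 0]],
    [-1, [0, 0, 0], [0, 0, 0]],
  ],
)

```text
t: 30.3
ee_pos: [491.1, -281.5, 155.0]
orientation: [-2.906, -0.357, -0.922]
ft_force: [-0.8, 0.5, -1.5]
width: 19.7
grasp_force: 30.0
```

```bash
python3 peg.py 64; python3 - <<'E'
from h import *
d=np.load("peg64.npz");p,K,V=d["p"],d["K"],d["V"]
hsv=cv2.cvtColor(p,cv2.COLOR_BGR2HSV)
# grey metal plate extents along row/col lines through the eye
e=proj(K,V,(90.2,.7,-7.5)).astype(int);print(e)
print("row",[tuple(map(int,hsv[e[1],c])) for c in range(e[0]-52,e[0]+53,4)])
print("col",[tuple(map(int,hsv[r,e[0]])) for r in range(e[1]-52,e[1]+53,4)])
E
```

```text
30.3 tool-frame pos err [-2.267 -0.502  1.561] rot err [ 0.002 -0.003  0.   ] [-0.761  0.521 -1.487] [-0.821  0.383  2.081  1.043  0.622 -0.354] 19.72929603794847
tip pred tool [88.096 -0.489 13.346] px [276.588 103.258] net [(0.96, array([275.7, 105.1]), array([87.117, -0.988]))]
foot pred tool [87.916 -0.591 70.345] px [276.937 106.582] net [(0.6, array([280.4, 108.3]), array([86.704,  1.99 ]))]
hole ((90.38199615478516, 0.5827207565307617), (30.240219116210938, 29.26276206970215), 89.94071960449219)
peg mask 0.64 [440.2, 146.9, 559.2, 313.4] 13100
peg mask 0.57 [227.2, 32.4, 330.7, 208.3] 7715
eye px [277  97] [ 71 154 184]
[([257, 83, 40, 42, 1222], [276.0, 102.9]), ([257, 230, 44, 24, 598], [278.3, 245.2]), ([315, 304, 10, 58, 301], [320.4, 334.1]), ([233, 311, 8, 50, 184], [235.0, 337.9]), ([197, 378, 160, 20, 1132], [285.5, 389.3])]
[278  97]
row [(131, 13, 161), (127, 14, 167), (128, 13, 159), (130, 14, 164), (124, 11, 162), (7, 23, 147), (15, 133, 140), (15, 147, 161), (20, 187, 175), (23, 168, 181), (22, 161, 181), (22, 158, 182), (22, 162, 184), (22, 162, 183), (23, 172, 181), (23, 187, 185), (21, 193, 173), (20, 198, 151), (15, 148, 150), (14, 154, 146), (15, 149, 151), (0, 3, 158), (126, 15, 166), (126, 16, 164), (123, 16, 164), (126, 16, 164), (129, 16, 163)]
col [(126, 16, 160), (126, 16, 162), (128, 17, 163), (127, 14, 163), (128, 18, 166), (15, 39, 66), (15, 151, 149), (15, 152, 149), (14, 149, 149), (14, 150, 150), (22, 188, 184), (23, 169, 183), (22, 159, 185), (22, 162, 183), (23, 158, 184), (22, 165, 185), (23, 177, 184), (22, 182, 186), (21, 188, 178), (20, 198, 151), (17, 187, 108), (123, 15, 167), (130, 14, 164), (126, 15, 165), (126, 15, 166), (123, 14, 165), (129, 15, 166)]
```

apply_moves(
  targets=[
    [-1, [-0.046, -0.016, 0], [0, 0, 0]],
    [-1, [0, 0, 0], [0, 0, 0]],
    [-1, [0, 0, 0], [0, 0, 0]],
  ],
)

```text
t: 30.92
ee_pos: [489.0, -281.0, 153.0]
orientation: [-2.906, -0.357, -0.921]
ft_force: [0.1, 0.2, -2.6]
width: 19.8
grasp_force: 30.0
```

```bash
python3 peg.py 64
```

```text
30.925 tool-frame pos err [0.478 0.461 1.032] rot err [ 0.001 -0.003 -0.   ] [ 0.06   0.185 -2.631] [-0.824  0.385  2.086  1.048  0.621 -0.363] 19.84701677520295
tip pred tool [90.847  0.422 12.774] px [278.217  97.985] net [(0.93, array([280.1, 101.2]), array([89.161,  1.474])), (0.24, array([276.9, 284.6]), array([-27.218,  -0.346]))]
foot pred tool [90.694  0.354 69.774] px [278.211 102.599] net [(0.8, array([279.5, 103.4]), array([90.135,  1.309])), (0.68, array([549.9, 233.7]), array([-13.324, 229.197]))]
hole ((90.37893676757812, 0.5752811431884766), (30.25420379638672, 29.262821197509766), 89.95227813720703)
peg mask 0.95 [225.5, 26.0, 332.0, 205.4] 7890
eye px [277  97] [ 67 153 182]
[([259, 78, 40, 42, 1244], [277.6, 97.8]), ([257, 228, 44, 26, 679], [278.6, 244.0]), ([315, 304, 10, 58, 303], [320.3, 333.4]), ([232, 309, 10, 53, 190], [235.0, 335.9]), ([197, 378, 160, 20, 1175], [286.3, 389.1])]
```

apply_moves(
  targets=[
    [-1, [0, 0, 0.12], [0, 0, 0]],
    [-1, [0, 0, 0.12], [0, 0, 0]],
    [-1, [0, 0, 0.12], [0, 0, 0]],
    [-1, [0, 0, 0], [0, 0, 0]],
  ],
)

```text
t: 31.68
ee_pos: [499.1, -278.1, 137.7]
orientation: [-2.905, -0.357, -0.919]
ft_force: [0.8, 0.3, -2.5]
width: 19.8
grasp_force: 30.0
```

```bash
python3 peg.py 47
```

```text
31.675 tool-frame pos err [ 0.63   0.801 -0.605] rot err [ 0.    -0.002 -0.   ] [ 0.847  0.321 -2.534] [-0.804  0.422  2.08   1.093  0.596 -0.399] 19.848309751447434
tip pred tool [91.042  0.776 -5.908] px [278.891  95.417] net [(0.62, array([275.2,  95.8]), array([90.862, -1.055]))]
foot pred tool [90.917  0.765 51.092] px [278.786 101.09 ] net [(0.77, array([280.8, 100.9]), array([91.041,  2.133]))]
hole ((90.60774230957031, 0.8226947784423828), (30.752246856689453, 29.715652465820312), 89.94092559814453)
peg mask 0.85 [462.6, 147.6, 559.1, 351.8] 9271
peg mask 0.57 [223.1, 17.5, 339.1, 215.3] 10082
eye px [277  97] [ 67 151 181]
[([257, 73, 45, 47, 1539], [277.9, 95.3]), ([257, 232, 44, 22, 573], [278.3, 245.7]), ([315, 303, 10, 59, 296], [320.4, 333.7]), ([233, 309, 6, 52, 180], [234.9, 336.6]), ([197, 377, 160, 21, 1191], [285.5, 389.3])]
```

apply_moves(
  targets=[
    [-1, [0, 0, 0.12], [0, 0, 0]],
    [-1, [0, 0, 0.12], [0, 0, 0]],
    [-1, [0, 0, 0.12], [0, 0, 0]],
    [-1, [0, 0, 0], [0, 0, 0]],
  ],
)

```text
t: 32.42
ee_pos: [509.2, -275.7, 123.0]
orientation: [-2.905, -0.357, -0.92]
ft_force: [0.6, 0.3, -2.1]
width: 20.0
grasp_force: 30.0
```

apply_moves(
  targets=[
    [-1, [0, 0, 0.12], [0, 0, 0]],
    [-1, [0, 0, 0.12], [0, 0, 0]],
    [-1, [0, 0, 0.08], [0, 0, 0]],
    [-1, [0, 0, 0], [0, 0, 0]],
  ],
)

```text
t: 32.92
ee_pos: [518.1, -273.6, 110.2]
orientation: [-2.905, -0.357, -0.92]
ft_force: [0.0, 0.2, -2.9]
width: 19.9
grasp_force: 30.0
```

```bash
python3 peg.py 13
```

```text
32.925 tool-frame pos err [ 0.418  0.534 -0.348] rot err [ 0.001 -0.002 -0.   ] [ 0.031  0.244 -2.928] [-0.768  0.488  2.066  1.183  0.555 -0.47 ] 19.877359031024195
tip pred tool [ 90.913   0.546 -39.629] px [278.386  90.091] net []
foot pred tool [90.775  0.505 17.371] px [278.371  98.577] net [(0.9, array([279.6, 101.4]), array([89.255,  1.21 ]))]
hole ((91.73297119140625, 0.6712484359741211), (30.45073890686035, 31.965747833251953), 89.94064331054688)
peg mask 0.97 [487.9, 214.4, 560.0, 371.3] 1227
eye px [277  97] [ 59 152 182]
[([251, 62, 56, 60, 2513], [277.8, 90.2]), ([257, 234, 44, 20, 565], [278.6, 245.9]), ([315, 303, 10, 58, 305], [320.3, 333.3]), ([232, 310, 7, 52, 178], [234.9, 337.1]), ([299, 377, 58, 21, 531], [331.5, 387.9]), ([197, 384, 107, 14, 732], [248.5, 390.6])]
```

apply_moves(
  targets=[
    [-1, [0, 0, 0.08], [0, 0, 0]],
    [-1, [0, 0, 0.06], [0, 0, 0]],
    [-1, [0, 0, 0], [0, 0, 0]],
  ],
)

```text
t: 33.55
ee_pos: [522.0, -272.7, 104.5]
orientation: [-2.905, -0.357, -0.92]
ft_force: [0.4, 0.2, -2.5]
width: 19.8
grasp_force: 30.0
```

apply_moves(
  targets=[
    [-1, [0, 0, 0.04], [0, 0, 0]],
    [-1, [0, 0, 0], [0, 0, 0]],
  ],
)

```text
t: 33.8
ee_pos: [523.1, -272.5, 103.1]
orientation: [-2.906, -0.357, -0.921]
ft_force: [0.4, 0.2, -2.4]
width: 20.0
grasp_force: 30.0
```

apply_moves(
  targets=[
    [-1, [0, 0, 0.03], [0, 0, 0]],
    [-1, [0, 0, 0], [0, 0, 0]],
  ],
)

```text
t: 34.05
ee_pos: [523.5, -272.5, 102.6]
orientation: [-2.906, -0.357, -0.922]
ft_force: [-9.2, -0.7, 7.1]
width: 19.9
grasp_force: 30.0
```

```bash
python3 peg.py 2.8
```

```text
34.05 tool-frame pos err [0.271 0.298 0.478] rot err [ 0.002 -0.003 -0.   ] [-9.24  -0.724  7.128] [-0.758  0.506  2.062  1.211  0.545 -0.493] 19.870115287965337
tip pred tool [ 90.829   0.371 -48.933] px [277.881  88.2  ] net [(0.79, array([279.3,  89.9]), array([90.262,  0.88 ]))]
foot pred tool [90.647  0.274  8.066] px [277.933  97.881] net [(0.59, array([277.8,  96.7]), array([91.248,  0.202]))]
hole ((92.46992492675781, 0.6321086883544922), (34.16451644897461, 32.1525764465332), 1.398262858390808)
peg mask 0.86 [203.4, 1.2, 356.5, 236.6] 21351
peg mask 0.6 [546.3, 257.7, 560.0, 290.5] 293
eye px [277  97] [ 58 152 182]
[([248, 58, 61, 64, 2915], [277.2, 88.4]), ([257, 224, 44, 30, 671], [278.8, 244.7]), ([315, 304, 10, 58, 300], [320.4, 334.2]), ([232, 311, 9, 51, 178], [234.9, 338.2]), ([197, 377, 160, 21, 1170], [284.1, 389.4])]
```

The key is on the board: the contact force, about 13 N, points along the peg. I'll hold briefly, then release and retreat along the tool axis.

apply_moves(
  targets=[
    [-1, [0, 0, -0.01], [0, 0, 0]],
    [-1, [0, 0, 0], [0, 0, 0]],
    [-1, [0, 0, 0], [0, 0, 0]],
  ],
)

```text
t: 34.67
ee_pos: [523.5, -272.5, 102.6]
orientation: [-2.906, -0.357, -0.921]
ft_force: [-7.1, -0.9, 4.5]
width: 19.6
grasp_force: 30.0
```

apply_moves(
  targets=[
    [0.3, [0, 0, 0], [0, 0, 0]],
    [0.3, [0, 0, 0], [0, 0, 0]],
    [0.3, [0, 0, 0], [0, 0, 0]],
    [0.3, [0, 0, 0], [0, 0, 0]],
    [0.3, [0, 0, 0], [0, 0, 0]],
  ],
)

```text
t: 35.3
ee_pos: [523.7, -272.4, 102.4]
orientation: [-2.906, -0.357, -0.921]
ft_force: [-0.3, -0.2, -0.3]
width: 57.2
grasp_force: 0.0
```

```bash
python3 peg.py 2.7
```

```text
35.3 tool-frame pos err [0.214 0.321 0.263] rot err [ 0.001 -0.003 -0.   ] [-0.283 -0.202 -0.305] [-0.758  0.507  2.061  1.21   0.545 -0.492] 57.15263486570525
tip pred tool [ 90.75    0.37  -49.289] px [277.876  88.347] net []
foot pred tool [90.594  0.302  7.711] px [277.983  97.948] net [(0.86, array([280.3,  98.8]), array([90.162,  1.555])), (0.47, array([47.2, 63.9]), array([ 107.26 , -120.669]))]
hole ((90.58123016357422, 0.5959615707397461), (32.17099380493164, 37.84544372558594), 89.93902587890625)
peg mask 0.65 [205.2, 0.8, 356.2, 236.3] 22032
peg mask 0.52 [550.2, 260.8, 558.4, 291.0] 231
eye px [277  97] [ 58 151 179]
[([248, 58, 61, 65, 2922], [277.2, 88.4]), ([257, 237, 43, 23, 544], [277.5, 252.8]), ([197, 385, 21, 12, 103], [206.8, 390.2]), ([225, 384, 132, 14, 823], [288.5, 390.5])]
```

Released cleanly, with the key's eye still round the peg. I'll retreat.

apply_moves(
  targets=[
    [0.3, [0, 0, -0.2], [0, 0, 0]],
    [0.3, [0, 0, -0.4], [0, 0, 0]],
    [0.3, [0, 0, -0.8], [0, 0, 0]],
    [0.3, [0, 0, -0.8], [0, 0, 0]],
    [0.3, [0, 0, -0.4], [0, 0, 0]],
    [0.3, [0, 0, 0], [0, 0, 0]],
  ],
)

```text
t: 36.3
ee_pos: [450.7, -291.4, 210.3]
orientation: [-2.908, -0.357, -0.924]
ft_force: [0.8, -0.7, -0.3]
width: 56.8
grasp_force: 0.0
```

```bash
python3 - <<'E'
from h import *
np.set_printoptions(precision=2,suppress=True)
g,_=fitg();o=ctrl.get_obs();P0,Rm=fk(o["qpos"],g);print(o["t"],P0,abs(o["qvel"]).max())
im=ctrl.get_image("wrist");K=np.array(im["camera_matrix"]);T=np.eye(4);T[:3,:3]=Rm.as_matrix();T[:3,3]=P0;V=np.linalg.inv(T@np.array(im["hand_eye"]))
def peg_pt(uv,z):
    c,d=ray(K,V,uv);c=KR.T@(c-F);d=KR.T@d;return c+d*(z-c[2])/d[2]
for l,z in(("key",0),("key_grip",18)): print(l,[(round(d["score"],2),peg_pt(d["xy"],z)) for d in ctrl.pinpoint(l,"wrist")])
for m in ctrl.masks_of("key","wrist")[:3]:
    ys,xs=np.nonzero(m["region"]);w=np.float32([peg_pt((x,y),12)[:2] for x,y in zip(xs[::5],ys[::5])]);print(m["score"],cv2.minAreaRect(w))
for n in("scene","side"):
    ctrl.get_image(n); print(n,[(round(d["score"],2),np.array(d["xy"])) for d in ctrl.pinpoint("bell_jar",n)+ctrl.pinpoint("key_grip",n)])
E
```

```text
36.3 [ 450.76 -291.31  210.15] 0.041912662165720545
key [(0.83, array([-178.37,  156.13,    0.  ])), (0.56, array([-104.87,  282.08,    0.  ]))]
key_grip [(0.86, array([-104.72,   -1.  ,   18.  ])), (0.77, array([-127.11,  100.62,   18.  ]))]
0.98 ((-148.3275604248047, 119.99319458007812), (31.251615524291992, 118.19831085205078), 37.4743537902832)
0.82 ((-100.64649963378906, 269.7474060058594), (25.365907669067383, 35.912113189697266), 74.95262145996094)
0.57 ((-71.80279541015625, -0.3223991394042969), (55.79290771484375, 193.2998046875), 89.9759521484375)
scene [(0.96, array([262.1, 303.3])), (0.66, array([421.7, 187.8])), (0.69, array([242.9, 215.2])), (0.56, array([203.3, 206.3])), (0.49, array([336.3, 215. ])), (0.32, array([209.6, 248.6]))]
side [(0.72, array([369.2, 226.2])), (0.75, array([329. , 282.4])), (0.54, array([295.6, 278.5]))]
```

```bash
python3 -c "
from workcell import ctrl
print(ctrl.close_job())"
```

```text
the job is handed in; nothing more can be done
None
```

I handed the job in at about 36 s; it gave no verdict, but by my measurements the screw is at its stop, and the key hangs on the peg, handle down-slope and resting on the board, with the gripper clear.

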